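# Knock open the mould's gate and scrape out the chips

### The arm

A 7-joint arm with a two-finger parallel gripper is mounted at the origin on a cart in front of the work surface, level with it; the furniture and walls round the work are solid. World frame = base frame: x ahead of the robot, y to its left, z up, the work surface at z = 0. Lengths are in m, angles in rad, forces in N, time in s.
With the tool pointing down it reaches from about 0.4 to 0.85 m from the base axis. Payload 4.5 kg.
Tool frame: the origin (TCP) lies between the finger pads; the fingertips stand r.tip_reach ahead of it and the grasp point (between the pads) lies 3 mm ahead of it (r.tip_reach is the distance from the TCP to the fingertips, in m); z points along the fingers, y is the line along which they close (so a half turn about z gives the same grasp; the last joint's range is limited). The gripper opens to 88 mm and grips with 3 to 60 N. Pads are 18 mm wide; open, the fingers measure 123 mm over their backs; the gripper's body (75 mm by 187 mm) begins 45 mm behind the grasp point.
Start: joints at [1.3, 0.689, -0.195, 1.565, 0.157, 0.902, -0.215], TCP at [0.188, -0.596, 0.261] pointing down, gripper open.
Joint ranges: [-3.01, 3.01], [-0.46, 2.08], [-1.47, 1.51], [0.13, 2.56], [-1, 4.14], [0.04, 2.09], [-2.66, 2.66]. Speed limits (rad/s): [2.57, 2.57, 3.14, 3.14, 3.14, 3.14, 3.14].

### API

Orientations are given as a unit quaternion [x, y, z, w].
In Python, from plant import r gives the robot as it stands.
- The arm moves only by the tool step_arm, never from a script. Its argument "motion" is a list of rows, each an object with "dp": the shift along the tool's x, y, z in mm, a list of three; "twist": the turn, a rotation vector about the tool's x, y, z in rad, a list of three; "hand": the opening, from -1 (shut) to 1 (fully open). In form: [{"dp": [dx, dy, dz], "twist": [rx, ry, rz], "hand": hand}, ...]. A call has 1 to 5 rows; each row is the pose to reach, as a shift and turn from the pose commanded when the call began, along the tool's axes at that moment; what a row does not reach only later rows make up. A row lasts 1/8 s, in which the tool goes at most 62.5 mm and 10.7 degrees, less where a joint would pass 70% of its speed; a pose out of reach is approached as far as the arm can. A call with a gripper value outside its range is refused whole. The fingers move at their own pace and stop on an object; "force" is the grip in N (left out, the last holds). Time passes only in rows, so rows that repeat a pose let the fingers close. It gives the time, the measured TCP pose, the force, the opening and the grip force at its end, in the units of the state.
- r.get_state(): the state, without advancing time (a new reading comes with each control period).
- r.snapshot(name): name is "scene" or "top" or "wrist"; returns a dict with "pixels" (400x640x3 uint8, red, green, blue), "depth" (400x640 float32, m along the optical axis (not along the pixel's ray), 0 where there is no reading), "fx", "fy", "cx", "cy" (pixels), "xyz" and "orientation" of the camera in the world; the wrist camera has in their place "mount" (4x4, takes a point from camera to tool coordinates, whose origin is the TCP and whose axes are the flange's). Camera axes: x right, y down, z forward; pixel columns grow to the right and rows downward; lengths in m; the calibration is good to about 2 mm. A picture is of the moment at which its call begins: read the wrist's pose just before it.
- r.finish_job(): hands the job in; it is judged then, once.
Trained networks look in the newest picture that a camera, given by its name, has taken for a name from the list of things; names that differ only in an ending like _2 or _b are one class to them, and where a whole thing is asked for, a point or a joint stands for the part that bears it (a point fixed in the world has none). Each returns a list of dicts, best first, with "score" (0 to 1); they miss things now and then, are a little off and sometimes report something else, mostly with a low value. They report only what shows in the picture. A call takes as long as a camera call. They do not tell look-alikes from the thing itself.
- r.search_frame(camera, thing): "at" ([x, y, z] in m, in the coordinates of the camera as it stood for that picture, good to about 4 mm: the middle of the surface that is visible of it).
The state is a dict: "clock": time; "q": joint angles; "qd": joint speeds; "joint_torque": joint torques, N m; "tool_pos": TCP position; "eef_rot": TCP orientation; "contact_force": force on the tool from outside, world axes, zero at the start; "moment": the same for the moment, N m; "opening": opening from 0.0 (shut) to 1.0 (fully open); "finger_force": force on a finger pad.
Only numpy, scipy, OpenCV 4.12 (cv2) and the standard library are available. Lean on these libraries where they do the work, as an engineer would, in place of code of your own. Each camera call takes 0.05 s, during which the arm holds its last target. There are 200 camera calls.

### The job

Clean out the bar mould for the next casting: with the mallet, strike the inclined sprung release pin sharply and squarely, along its own axis, so that the end gate drops open, then use the scraper block to push all three mortar chips along the bed and over the open gate into the tray, bearing lightly so as not to gouge the bed. Finish with both tools set down on the worktop, and leave the flask and the two vials alone.

Things in the scene. Friction and masses are not known exactly. Their poses are not given: they have to be found in the camera images.
- mould: Fixed aluminium bar mould, an open-topped channel (sizes in mm). Origin: centre of its underside on the worktop; z up, y along the channel, gate at -y, release pin on the -x side. Level bed at z = 45, 64 wide (x -32 to 32), from the end wall at y = +80 to the gate at y = -85. Walls 10 thick (outer faces x = -42, +42), tops at z = 86.
- release_pin: Sprung steel release pin with a round head 27 mm across. Origin: centre of the head's struck face; z points out along the pin's axis, 32 degrees from vertical, leaning to the mould's -x side, so it is struck along -z. With the pin up the origin is at (-92, -58, 97) mm in the mould's frame.
- pin_travel (a joint): Travel of the release pin along its axis (m): 0 up, 0.016 at its solid stop. A spring returns it after every blow; it takes about 14 N at 0.014, where its keeper lets go of the gate's ear and the gate drops, and about 16 N at the stop. A blow that stops short leaves the gate shut; one driven on past the stop twists the mallet in the grip.
- gate (a joint): Angle of the end gate (rad): 0 shut (upright), 1.57 open; its own spring throws it open when the keeper lets go. Open it lies level, flush with the bed, and lengthens it by 40 mm.
- gate_lip (a point): Middle of the gate's free edge on its inner face: 40 mm above the bed when shut; when open at y = -125 mm, level with the bed, in the mould's frame.
- tray: Fixed open steel tray under the open gate, 120 mm (x) by 100 mm (y), 20 mm high, walls 3 mm. Origin: centre of its underside; x and y along those of the mould.
- chip_a: Loose flat lump of set mortar on the bed, 25 x 17 x 10 mm, origin at the centre of its underside.
- chip_b: Loose flat lump of set mortar on the bed, 22 x 19 x 9 mm, origin at the centre of its underside.
- chip_c: Loose flat lump of set mortar on the bed, 24 x 15 x 11 mm, origin at the centre of its underside.
- mallet: Short mallet, 0.42 kg, standing on a face of its head. Origin: centre of that face; z up through the head, a cylinder 46 mm across and 76 mm long with two flat nylon faces. The wooden handle runs level along -x from the head's side to x = -150 mm, its axis 38 mm above the origin; 24 mm wide (y), 30 mm high (z).
- scraper: Scraper block standing on its foot. Origin: centre of the underside; foot 56 mm (x) by 32 mm (y) by 26 mm high with a steel blade on its -y face level with the underside; upright wooden handle 36 mm (x) by 22 mm (y) from z = 26 to 100 mm.
- flask: Conical glass flask, 97 mm wide, 154 mm high, a bystander; origin at the centre of its underside.
- sample_vial_a: Capped glass vial, 27 mm wide, 58 mm high, a bystander; origin at the centre of its underside.
- sample_vial_b: Capped glass vial, 27 mm wide, 58 mm high, a bystander; origin at the centre of its underside.
Mind the look-alikes: they are no part of the job. What is shaped like the scraper but blue is not meant.

How it is judged:
On the way, in this order (a step that is already met when the one before it is completed fails the run):
1. the mallet strikes the release pin down, moving faster than 0.05 m/s with the mallet's head within 0.22 rad of the pin's axis (value of joint pin_travel above 0.004 m and velocity of joint pin_travel above 0.05 m/s and contact force between mallet and release_pin above 1 N and angle between the z axis of mallet and the z axis of release_pin, either way round below 0.22 rad).
2. with the gate open, the scraper pushes a chip (value of joint gate above 1.3 rad and (contact force between scraper and chip_a above 0.03 N or contact force between scraper and chip_b above 0.03 N or contact force between scraper and chip_c above 0.03 N)).
At the end, for the whole second after the job is handed in: Gate open over 1.3 rad; all three chips at rest in the tray (within 59 mm in x, 49 mm in y of its centre, under 35 mm high); mallet and scraper at rest on the worktop (origins at most 40 mm above it), over 100 mm from the tray's middle (value of joint gate above 1.3 rad and x of chip_a in the frame of tray between -0.059 and 0.059 m and y of chip_a in the frame of tray between -0.049 and 0.049 m and z of chip_a in the frame of tray between -0.005 and 0.035 m and linear speed of each of chip_a, chip_b, chip_c, mallet, scraper below 0.03 m/s and x of chip_b in the frame of tray between -0.059 and 0.059 m and y of chip_b in the frame of tray between -0.049 and 0.049 m and z of chip_b in the frame of tray between -0.005 and 0.035 m and x of chip_c in the frame of tray between -0.059 and 0.059 m and y of chip_c in the frame of tray between -0.049 and 0.049 m and z of chip_c in the frame of tray between -0.005 and 0.035 m and height (world z) of mallet between -0.01 and 0.04 m and horizontal distance between each of mallet, scraper and tray above 0.1 m and height (world z) of scraper between -0.01 and 0.04 m); the robot touches nothing.
It fails at once if the gripper or arm touches the release pin (more than 1 N) (contact force between any of the fingers, the arm and release_pin above 1 N).
It fails at once if the gripper or arm touches a chip (more than 0.5 N) (contact force between any of the fingers, the arm and chip_a above 0.5 N or contact force between any of the fingers, the arm and chip_b above 0.5 N or contact force between any of the fingers, the arm and chip_c above 0.5 N).
It fails at once if the scraper bears on the mould with more than 90 N (contact force between scraper and mould above 90 N).
It fails at once if the flask or a vial is moved more than 25 mm or tipped over 0.4 rad (distance of any of flask, sample_vial_a, sample_vial_b from where it was at the start of the episode above 0.025 m or angle between any of flask, sample_vial_a, sample_vial_b's own z axis and vertical above 0.4 rad).
It also fails if it takes over 66 s, if anything falls off the work surface, if the arm or the gripper's body presses on something with over 40 N, if the wrist force passes 120 N, or if a joint passes its speed limit or range.

## Working session

There is one attempt and no reset: what is moved stays moved. The work goes in short steps, Python scripts to look and compute and a tool call to move; the robot and the scene stay as the last step left them, time stands still between calls to the robot, and variables do not carry over. Pictures are saved under pics/ and viewed, at most 12 in all, crops included, and the job is handed in when it is done.

Besides the shell and the picture viewer there is one more tool, called by a JSON object that holds its "fn" and its "kwargs", one argument or row to a line. step_arm: Moves the arm, as the interface text tells. Its arguments: {"type":"object","properties":{"motion":{"type":"array"},"force":{"type":"number"}},"required":["motion"]}

```bash
ls; mkdir -p pics
cat > h.py <<'E'
import numpy as np, cv2
from scipy.spatial.transform import Rotation as R
from plant import r
def cam(n):
    s=r.get_state(); d=r.snapshot(n)
    if 'mount' in d:
        T=np.eye(4);T[:3,:3]=R.from_quat(s['eef_rot']).as_matrix();T[:3,3]=s['tool_pos'];T=T@np.array(d['mount'])
    else:
        T=np.eye(4);o=np.array(d['orientation']);T[:3,:3]=R.from_quat(o).as_matrix() if o.size==4 else o;T[:3,3]=d['xyz']
    return d,T
def save(d,name): cv2.imwrite('pics/'+name,np.ascontiguousarray(d['pixels'][:,:,::-1]))
def cloud(d,T):
    v,u=np.mgrid[0:400,0:640];z=d['depth']
    P=np.stack([(u-d['cx'])/d['fx']*z,(v-d['cy'])/d['fy']*z,z],-1)@T[:3,:3].T+T[:3,3]
    P[z==0]=np.nan
    return P
def find(c,T,t,d=None):
    for o in r.search_frame(c,t):
        a=np.array(o['at']);p=T[:3,:3]@a+T[:3,3]
        px=(a[0]/a[2]*d['fx']+d['cx'],a[1]/a[2]*d['fy']+d['cy']) if d else None
        print(c,t,round(o['score'],2),p.round(3),np.round(px))
E
python3 - <<'E'
from h import *
print(r.get_state(),r.tip_reach)
for c in ['scene','top']:
    d,T=cam(c);save(d,c+'0.png');np.savez(c+'0.npz',P=cloud(d,T),rgb=d['pixels'])
    print(c,T.round(3),d['fx'],d['cx'],d['cy'])
    for t in ['mould','release_pin','gate','tray','chip_a','chip_c','mallet','scraper','flask','sample_vial_a']: find(c,T,t,d)
E
```

```text
pics
{'clock': 0.0, 'q': array([ 1.2998077 ,  0.68995693, -0.19452316,  1.56631821,  0.15730191,
        0.9024831 , -0.21508809]), 'qd': array([ 1.09491101e-03, -8.07219454e-05,  1.04708823e-03,  2.27967097e-03,
       -2.62618231e-04, -5.30733166e-04, -1.24062367e-03]), 'joint_torque': array([ 2.41956486e-04, -5.27550352e+01, -1.26652591e+00, -1.53420603e+01,
       -5.25820919e-02,  6.84370825e-03,  1.85948675e-04]), 'tool_pos': array([ 0.18734595, -0.59565884,  0.25993399]), 'eef_rot': array([ 9.88402355e-01,  1.51855185e-01, -1.95649372e-04, -8.64914976e-04]), 'contact_force': array([ 0.17083425, -0.72891816, -0.66874665]), 'moment': array([-0.02501609,  0.00742086, -0.01466617]), 'finger_force': 0.0, 'opening': 1.004198343271566} 0.022
scene [[ 0.655 -0.36   0.664 -0.182]
 [-0.756 -0.315  0.574 -0.611]
 [ 0.003 -0.878 -0.479  0.586]
 [ 0.     0.     0.     1.   ]] 390.9412794191321 306.1761867950624 200.81802592878205
scene mould 0.62 [0.563 0.045 0.068] [303. 194.]
scene mould 0.23 [ 0.647 -0.306  0.061] [431. 227.]
scene release_pin 0.64 [ 0.539 -0.315  0.04 ] [412. 255.]
sce
[... 1069 characters left out ...]
]
top tray 0.65 [ 0.603 -0.09   0.006] [340. 181.]
top chip_a 0.58 [0.612 0.049 0.052] [293. 176.]
top chip_a 0.51 [0.601 0.082 0.057] [281. 179.]
top chip_a 0.36 [0.593 0.004 0.051] [309. 182.]
top chip_c 0.58 [0.612 0.049 0.052] [293. 176.]
top chip_c 0.51 [0.601 0.082 0.057] [281. 179.]
top chip_c 0.36 [0.593 0.004 0.051] [309. 182.]
top mallet 0.67 [0.535 0.305 0.052] [204. 203.]
top mallet 0.52 [ 0.521 -0.266  0.06 ] [404. 206.]
top scraper 0.72 [0.446 0.123 0.052] [267. 234.]
top scraper 0.7 [0.349 0.058 0.061] [290. 268.]
top flask 0.98 [ 0.66  -0.29   0.067] [411. 157.]
top sample_vial_a 0.67 [ 0.518 -0.264  0.057] [403. 207.]
top sample_vial_a 0.58 [ 0.546 -0.302  0.057] [416. 197.]
```

View pics/top0.png

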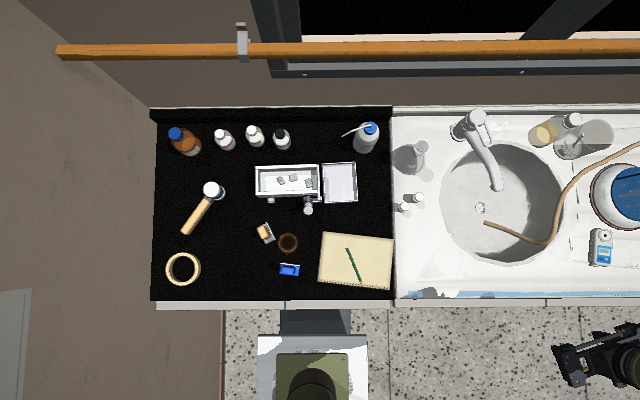

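View pics/scene0.png

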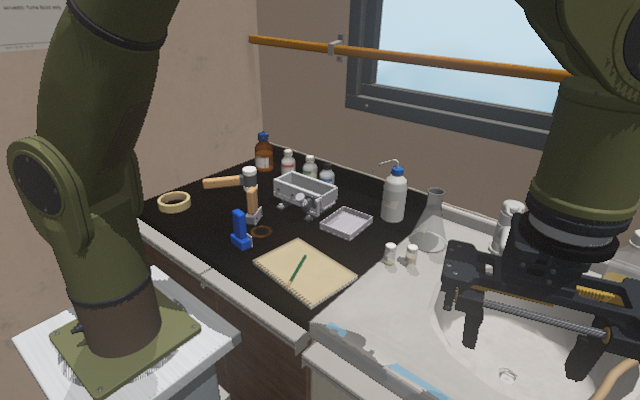

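Top view: mould around (287,181), tray (340,183), pin head (307,205), mallet head (212,190) with its handle to (187,230), wooden scraper (265,233). The blue look-alike is at (289,269), the flask at (412,157) and the vials at (404,206) and (416,197). I'll bring the wrist camera over the mould.

{"fn": "step_arm", "kwargs": {
  "motion": [
    {"dp": [160,-180,-47],"twist": [0,0,0],"hand": 1},
    {"dp": [160,-180,-47],"twist": [0,0,0],"hand": 1},
    {"dp": [160,-180,-47],"twist": [0,0,0],"hand": 1},
    {"dp": [160,-180,-47],"twist": [0,0,0],"hand": 1}
  ]
}}

```text
clock: 1.6
tool_pos: [0.2871, -0.3745, 0.3083]
eef_rot: [0.988, 0.152, 0.0, 0.0]
contact_force: [-0.3, -0.0, -0.3]
opening: 1.001
finger_force: 0.0
```

{"fn": "step_arm", "kwargs": {
  "motion": [
    {"dp": [160,-180,-47],"twist": [0,0,0],"hand": 1},
    {"dp": [160,-180,-47],"twist": [0,0,0],"hand": 1},
    {"dp": [160,-180,-47],"twist": [0,0,0],"hand": 1},
    {"dp": [160,-180,-47],"twist": [0,0,0],"hand": 1}
  ]
}}

```text
clock: 2.1
tool_pos: [0.3856, -0.1548, 0.3555]
eef_rot: [0.988, 0.152, 0.001, 0.0]
contact_force: [0.4, 0.3, 0.0]
opening: 1.002
finger_force: 0.0
```

{"fn": "step_arm", "kwargs": {
  "motion": [
    {"dp": [160,-180,-47],"twist": [0,0,0],"hand": 1},
    {"dp": [160,-180,-47],"twist": [0,0,0],"hand": 1},
    {"dp": [160,-180,-47],"twist": [0,0,0],"hand": 1},
    {"dp": [160,-180,-47],"twist": [0,0,0],"hand": 1},
    {"dp": [160,-180,-47],"twist": [0,0,0],"hand": 1}
  ]
}}

```text
clock: 2.72
tool_pos: [0.4847, 0.0684, 0.4025]
eef_rot: [0.988, 0.156, 0.002, -0.002]
contact_force: [0.7, -0.8, -0.7]
opening: 0.999
finger_force: 0.0
```

Run:
```python
from h import *
d,T=cam('wrist');save(d,'w1.png');np.savez('w1.npz',P=cloud(d,T),rgb=d['pixels'])
s=r.get_state();print(s['tool_pos'],s['q'],s['clock'],np.array(d['mount']).round(3),d['fx'])
for t in ['mould','release_pin','gate','chip_a','mallet','scraper']: find('wrist',T,t,d)
```

```text
[0.48369326 0.06498598 0.40186289] [ 0.01046674  0.35286768 -0.34325431  1.74482731  0.13278898  1.06583276
 -1.63916685] 2.775 [[ 0.    -0.95  -0.312  0.08 ]
 [ 1.     0.     0.     0.   ]
 [-0.    -0.312  0.95  -0.124]
 [ 0.     0.     0.     1.   ]] 324.92858051907115
wrist mould 0.84 [0.592 0.058 0.046] [350.  71.]
wrist release_pin 0.96 [ 0.512 -0.003  0.093] [376. 145.]
wrist release_pin 0.46 [0.604 0.051 0.052] [358.  64.]
wrist gate 0.65 [ 0.588 -0.018  0.082] [406.  92.]
wrist chip_a 0.61 [0.595 0.086 0.058] [332.  62.]
wrist chip_a 0.54 [0.512 0.001 0.093] [373. 144.]
wrist chip_a 0.53 [0.588 0.005 0.054] [385.  87.]
wrist mallet 0.6 [0.542 0.299 0.054] [168.  50.]
wrist scraper 0.68 [0.353 0.067 0.051] [294. 222.]
wrist scraper 0.59 [0.457 0.129 0.065] [273. 150.]
```

View pics/w1.png

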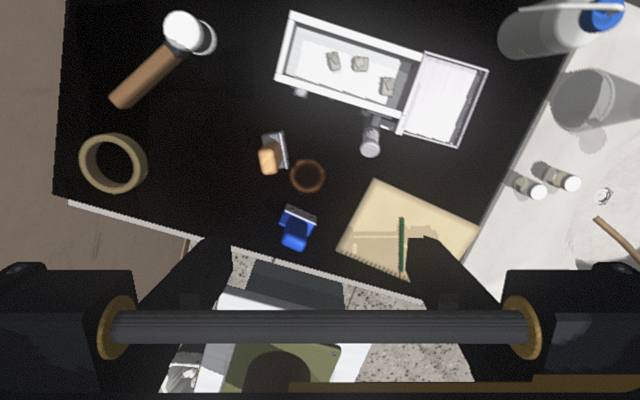

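Wrist view: mould (345,70), gate wall (405,90), tray (450,95), pin head (371,148), chips (334,62), (360,64), (387,86). The mallet head is at (185,32) with its handle to (120,100), and the scraper is at (270,155). Now I'll fit the poses.

```bash
cat > fit.py <<'E'
from h import *
def rect(P,lo,hi,box,tag):
    x0,x1,y0,y1=box
    m=(P[...,2]>lo)&(P[...,2]<hi)&(P[...,0]>x0)&(P[...,0]<x1)&(P[...,1]>y0)&(P[...,1]<y1)
    p=P[m]
    if len(p)<8: print(tag,'few');return
    b=cv2.minAreaRect((p[:,:2]*1000).astype(np.float32))
    print(tag,len(p),'ctr',np.round(b[0],1),'size',np.round(b[1],1),'ang',round(b[2],1),'mean',p.mean(0).round(4),'zmed',np.median(p[:,2]).round(4))
def go(P,n):
    print(n)
    rect(P,.079,.093,(.53,.66,-.06,.17),'walls')
    rect(P,.003,.03,(.5,.68,-.18,-.035),'tray')
    rect(P,.08,.11,(.46,.54,-.04,.04),'pinhead')
    rect(P,.051,.066,(.565,.63,-.02,.125),'chips')
    for nm,b in [('cA',(.565,.63,.07,.11)),('cB',(.565,.63,.025,.07)),('cC',(.565,.63,-.02,.022))]: rect(P,.0515,.064,b,nm)
    rect(P,.062,.09,(.48,.6,.23,.36),'mhead')
    rect(P,.035,.06,(.38,.525,.25,.45),'mhandle')
    rect(P,.085,.11,(.38,.52,.08,.17),'shandle')
    rect(P,.012,.033,(.38,.52,.06,.19),'sfoot')
E
python3 - <<'E'
from fit import *
for n in ['w1','top0']: go(np.load(n+'.npz')['P'],n)
E
```

```text
w1
walls 3269 ctr [584.1  61.8] size [104.1 183.8] ang 1.5 mean [0.5947 0.0643 0.0852] zmed 0.0855
tray 3057 ctr [604.7 -95.2] size [140.5 108.1] ang 7.4 mean [ 0.6005 -0.0974  0.0072] zmed 0.004
pinhead 406 ctr [521.4  -3.7] size [28.6 61.2] ang 54.7 mean [0.5119 0.004  0.0939] zmed 0.0956
chips 962 ctr [597.3  52. ] size [ 58.7 144. ] ang 1.7 mean [0.6034 0.0399 0.0562] zmed 0.0554
cA 249 ctr [605.   89.3] size [40.6 39.7] ang 1.6 mean [0.6021 0.0863 0.0565] zmed 0.0561
cB 267 ctr [610.5  47. ] size [32.  43.6] ang 1.5 mean [0.6087 0.0499 0.0548] zmed 0.0542
cC 362 ctr [5.995e+02 2.000e-01] size [57.  40.5] ang 2.2 mean [ 0.5971 -0.0018  0.0561] zmed 0.0556
mhead 1224 ctr [569.5 280.8] size [44.7 45.3] ang 25.0 mean [0.5702 0.2785 0.0749] zmed 0.0756
mhandle 1398 ctr [489.5 336.7] size [ 24.8 101.8] ang 55.2 mean [0.4869 0.3349 0.0505] zmed 0.052
shandle 434 ctr [446.5 131. ] size [35.7 22. ] ang 25.3 mean [0.4484 0.1307 0.0978] zmed 0.0989
sfoot 353 ctr [446.9 130.2] size [55.8 33.8] ang 26.6 mean [0.4566 0.129  0.0257] zmed 0.0257
top0
walls 642 ctr [587.6  61.6] size [103.7 183.
[... 285 characters left out ...]
 125.9] ang 0.1 mean [0.6054 0.0504 0.0562] zmed 0.0555
cA 54 ctr [608.8  86.4] size [40.8 31. ] ang 3.4 mean [0.6062 0.0851 0.0574] zmed 0.0573
cB 50 ctr [614.6  51.8] size [30.2 34.7] ang 0.5 mean [0.6125 0.0506 0.0547] zmed 0.0545
cC 47 ctr [593.    3.8] size [24.2 16.1] ang 13.8 mean [0.5923 0.0033 0.0555] zmed 0.055
mhead 215 ctr [573.6 279.5] size [43.4 45. ] ang 72.1 mean [0.5725 0.2786 0.0754] zmed 0.076
mhandle 304 ctr [490.9 338. ] size [26.2 97.9] ang 55.1 mean [0.4874 0.3365 0.0503] zmed 0.0516
shandle 106 ctr [449.2 130.2] size [34.7 21.9] ang 28.0 mean [0.449  0.1295 0.0978] zmed 0.0988
sfoot 97 ctr [449.8 129.3] size [55.3 33.3] ang 26.5 mean [0.4459 0.1223 0.0255] zmed 0.0261
```

Run:
```python
from fit import *
for n in ['w1','top0']:
    P=np.load(n+'.npz')['P'].reshape(-1,3)
    w=P[(P[:,2]>.080)&(P[:,2]<.092)&(P[:,0]>.535)&(P[:,0]<.66)&(P[:,1]>-.06)&(P[:,1]<.17)]
    best=None
    for a in np.arange(-2,5,.25):
        q=w@R.from_euler('z',-a,degrees=True).as_matrix().T
        h=np.histogram(q[:,0],np.arange(.5,.7,.0015))[0]; s=(h**2.).sum()
        if best is None or s>best[0]: best=(s,a)
    a=best[1]; q=w@R.from_euler('z',-a,degrees=True).as_matrix().T
    xm=q[(q[:,1]>0.02)&(q[:,1]<.12)]
    lo=xm[xm[:,0]<.6,0];hi=xm[xm[:,0]>.6,0]
    f=lambda v:np.percentile(v,[2,50,98]).round(4)
    e=q[abs(q[:,0]-(np.median(lo)+np.median(hi))/2)<.025]
    ye=e[e[:,1]>.1,1]; yg=e[e[:,1]<.02,1]
    print(n,'yaw',a,'xlo',f(lo),'xhi',f(hi),'end',f(ye),'gate',f(yg))
    p=P[(P[:,2]>.075)&(P[:,2]<.115)&(P[:,0]>.47)&(P[:,0]<.54)&(P[:,1]>-.03)&(P[:,1]<.04)]
    nrm=R.from_euler('z',a,degrees=True).apply([-np.sin(.5585),0,np.cos(.5585)])
    s=p@nrm; top=p[s>np.percentile(s,97)-.004]
    u,_,vt=np.linalg.svd(top-top.mean(0)); print('pin face',len(top),top.mean(0).round(4),top.ptp(0) if hasattr(top,'ptp') else np.ptp(top,axis=0).round(4),'n',vt[2].round(3),'exp n',nrm.round(3))
    xc=(f(lo)[0]+f(hi)[2])/2; c=R.from_euler('z',a,degrees=True).apply([xc,f(ye)[2]-.090,0]); print('centre',c,'pin exp',c+R.from_euler('z',a,degrees=True).apply([-.092,-.058,.097]))
```

```text
w1 yaw 1.75 xlo [0.5538 0.5586 0.5634] xhi [0.6275 0.6321 0.6372] end [0.1277 0.1314 0.1354] gate [-0.0439 -0.0405 -0.0379]
pin face 249 [0.5054 0.0059 0.0978] [0.0228 0.0263 0.0134] n [-0.5   -0.01   0.866] exp n [-0.53  -0.016  0.848]
centre [0.5938358  0.06356451 0.        ] pin exp [0.50364995 0.00278202 0.097     ]
top0 yaw -0.75 xlo [0.5531 0.5592 0.5653] xhi [0.627  0.6331 0.6392] end [0.1523 0.1562 0.1592] gate [-0.0183 -0.0155 -0.0125]
pin face 54 [0.507  0.0046 0.0981] [0.021  0.0222 0.0152] n [-0.538 -0.024  0.843] exp n [-0.53   0.007  0.848]
centre [0.59700473 0.06139071 0.        ] pin exp [0.50425341 0.00459992 0.097     ]
```

{"fn": "step_arm", "kwargs": {
  "motion": [
    {"dp": [116,-222,130],"twist": [0,0,-0.9],"hand": 1},
    {"dp": [116,-222,130],"twist": [0,0,-0.9],"hand": 1},
    {"dp": [116,-222,130],"twist": [0,0,-0.9],"hand": 1},
    {"dp": [116,-222,130],"twist": [0,0,-0.9],"hand": 1},
    {"dp": [116,-222,130],"twist": [0,0,-0.9],"hand": 1}
  ]
}}

```text
clock: 3.7
tool_pos: [0.5268, 0.3117, 0.2699]
eef_rot: [0.822, 0.569, -0.001, -0.001]
contact_force: [0.4, -0.0, -0.7]
opening: 1.002
finger_force: 0.0
```

{"fn": "step_arm", "kwargs": {
  "motion": [
    {"dp": [0,0,0],"twist": [0,0,-0.9],"hand": 1},
    {"dp": [0,0,0],"twist": [0,0,-0.9],"hand": 1},
    {"dp": [0,0,0],"twist": [0,0,-0.9],"hand": 1},
    {"dp": [0,0,0],"twist": [0,0,-0.9],"hand": 1},
    {"dp": [0,0,0],"twist": [0,0,-0.9],"hand": 1}
  ]
}}

```text
clock: 4.32
tool_pos: [0.5279, 0.3082, 0.2715]
eef_rot: [0.494, 0.869, -0.0, 0.0]
contact_force: [0.7, -0.4, 0.5]
opening: 0.997
finger_force: 0.0
```

{"fn": "step_arm", "kwargs": {
  "motion": [
    {"dp": [0,0,0],"twist": [0,0,-0.43],"hand": 1},
    {"dp": [0,0,0],"twist": [0,0,-0.43],"hand": 1},
    {"dp": [0,0,0],"twist": [0,0,-0.43],"hand": 1},
    {"dp": [0,0,0],"twist": [0,0,-0.43],"hand": 1}
  ]
}}

```text
clock: 4.82
tool_pos: [0.5279, 0.3084, 0.2714]
eef_rot: [0.3, 0.954, -0.0, -0.0]
contact_force: [-0.3, -0.1, 0.5]
opening: 1.0
finger_force: 0.0
```

```bash
cat >> h.py <<'E'
def tool(p,rv=None):
    "world target -> dp mm in the tool frame now"
    s=r.get_state();Q=R.from_quat(s['eef_rot']);print('dp',(Q.inv().apply(np.array(p)-s['tool_pos'])*1000).round(1),'tool',s['tool_pos'].round(4),'axes x',Q.as_matrix()[:,0].round(3),'z',Q.as_matrix()[:,2].round(3),'q',s['q'].round(2),s['clock'])
    if rv is not None: print('twist',(Q.inv()*rv).as_rotvec().round(3))
E
python3 - <<'E'
from fit import *
d,T=cam('wrist');save(d,'w2.png');P=cloud(d,T);np.savez('w2.npz',P=P,rgb=d['pixels'])
go(P,'w2')
tool([.528,.310,.038])
find('wrist',T,'mallet',d)
E
```

```text
w2
walls 872 ctr [625.   82.3] size [ 46.9 170.7] ang 21.3 mean [0.6179 0.0848 0.0846] zmed 0.0852
tray few
pinhead few
chips 125 ctr [614.5  66. ] size [ 25.6 116.3] ang 1.5 mean [0.6237 0.0409 0.0584] zmed 0.0578
cA 18 ctr [603.3  94.8] size [4. 5.] ang 38.8 mean [0.6031 0.0947 0.0543] zmed 0.0546
cB 34 ctr [627.6  34.2] size [ 1.2 18.3] ang 1.3 mean [0.6275 0.032  0.0596] zmed 0.0599
cC 39 ctr [628.1  15. ] size [ 1.2 13.7] ang 1.5 mean [0.628  0.015  0.0581] zmed 0.0578
mhead 1429 ctr [570.6 280.8] size [43.9 46. ] ang 55.8 mean [0.5682 0.2824 0.075 ] zmed 0.0757
mhandle 2118 ctr [489.2 337.1] size [ 23.8 101.5] ang 54.8 mean [0.4845 0.3401 0.052 ] zmed 0.0523
shandle 954 ctr [446.6 131.9] size [36.2 21.3] ang 26.5 mean [0.447  0.1351 0.0966] zmed 0.0984
sfoot 882 ctr [446.8 131. ] size [56.6 33.2] ang 25.6 mean [0.4494 0.1399 0.0238] zmed 0.0252
dp [  0.7   1.4 233.5] tool [0.5278 0.3086 0.2715] axes x [-0.82   0.572 -0.   ] z [-0.    -0.001 -1.   ] q [-0.14  0.78 -0.89  1.58  0.66  1.1  -0.23] 4.875
wrist mallet 0.67 [0.45  0.141 0.058] [154. 194.]
wrist mallet 0.59 [0.533 0.309 0.054] [323. 167.]
```

{"fn": "step_arm", "kwargs": {
  "motion": [
    {"dp": [1,1.5,60],"twist": [0,0,0],"hand": 1},
    {"dp": [1,1.5,120],"twist": [0,0,0],"hand": 1},
    {"dp": [1,1.5,180],"twist": [0,0,0],"hand": 1},
    {"dp": [1,1.5,227],"twist": [0,0,0],"hand": 1},
    {"dp": [1,1.5,227],"twist": [0,0,0],"hand": 1}
  ]
}}

```text
clock: 5.55
tool_pos: [0.5258, 0.3093, 0.0416]
eef_rot: [0.299, 0.954, -0.003, -0.002]
contact_force: [-0.2, -0.6, 0.7]
opening: 1.001
finger_force: 0.0
```

{"fn": "step_arm", "kwargs": {
  "motion": [
    {"dp": [0,0,0],"twist": [0,0,0],"hand": -1},
    {"dp": [0,0,0],"twist": [0,0,0],"hand": -1},
    {"dp": [0,0,0],"twist": [0,0,0],"hand": -1},
    {"dp": [0,0,0],"twist": [0,0,0],"hand": -1},
    {"dp": [0,0,0],"twist": [0,0,0],"hand": -1}
  ],
  "force": 60
}}

```text
clock: 6.18
tool_pos: [0.5276, 0.3113, 0.045]
eef_rot: [0.299, 0.954, 0.0, 0.0]
contact_force: [0.3, -0.4, 0.7]
opening: 0.458
finger_force: 0.0
```

{"fn": "step_arm", "kwargs": {
  "motion": [
    {"dp": [0,0,0],"twist": [0,0,0],"hand": -1},
    {"dp": [0,0,0],"twist": [0,0,0],"hand": -1},
    {"dp": [0,0,0],"twist": [0,0,0],"hand": -1},
    {"dp": [0,0,0],"twist": [0,0,0],"hand": -1}
  ],
  "force": 60
}}

```text
clock: 6.68
tool_pos: [0.5275, 0.3116, 0.0447]
eef_rot: [0.299, 0.954, 0.0, -0.0]
contact_force: [0.6, 1.2, -0.6]
opening: 0.263
finger_force: 59.9
```

{"fn": "step_arm", "kwargs": {
  "motion": [
    {"dp": [0,0,-50],"twist": [0,0,0],"hand": -1},
    {"dp": [0,0,-100],"twist": [0,0,0],"hand": -1},
    {"dp": [0,0,-150],"twist": [0,0,0],"hand": -1},
    {"dp": [0,0,-200],"twist": [0,0,0],"hand": -1},
    {"dp": [0,0,-200],"twist": [0,0,0],"hand": -1}
  ]
}}

```text
clock: 7.3
tool_pos: [0.5283, 0.3128, 0.248]
eef_rot: [0.299, 0.954, 0.003, 0.002]
contact_force: [-0.7, 0.4, -5.2]
opening: 0.264
finger_force: 59.9
```

```bash
cat > strike.py <<'E'
from h import *
Pp=np.array([.505,.004,.0975])
B=R.from_euler('z',1.75,degrees=True)
n=B.apply([-np.sin(.5585),0,np.cos(.5585)]); x=B.apply([0,1,0]); z=-n; y=np.cross(z,x)
Rt=R.from_matrix(np.stack([x,y,z],1))
def tgt(off): return Pp+off*n+Rt.apply([.0525,.0007,-.0447])
E
python3 - <<'E'
from strike import *
print(tgt(.06),tgt(0)); tool(tgt(.06),Rt)
E
```

```text
[0.44853389 0.0547993  0.18666187] [0.48031395 0.05577027 0.13577882]
dp [ -81.6 -257.8   59.9] tool [0.5283 0.3128 0.248 ] axes x [-0.821  0.57  -0.001] z [ 0.005  0.004 -1.   ] q [-0.16  0.81 -0.87  1.6   0.69  1.05 -0.26] 7.3
twist [-0.511 -0.262  0.907]
```

{"fn": "step_arm", "kwargs": {
  "motion": [
    {"dp": [-40,-125,0],"twist": [-0.25,-0.13,0.45],"hand": -1},
    {"dp": [-40,-125,0],"twist": [-0.25,-0.13,0.45],"hand": -1},
    {"dp": [-80,-256,30],"twist": [-0.51,-0.262,0.907],"hand": -1},
    {"dp": [-80,-256,30],"twist": [-0.51,-0.262,0.907],"hand": -1},
    {"dp": [-80,-256,40],"twist": [-0.51,-0.262,0.907],"hand": -1}
  ]
}}

```text
clock: 7.92
tool_pos: [0.4789, 0.1023, 0.2221]
eef_rot: [0.534, 0.827, 0.101, 0.145]
contact_force: [0.1, -0.9, -5.8]
opening: 0.266
finger_force: 59.9
```

{"fn": "step_arm", "kwargs": {
  "motion": [
    {"dp": [0,0,0],"twist": [0,0,0],"hand": -1},
    {"dp": [0,0,0],"twist": [0,0,0],"hand": -1}
  ]
}}

```text
clock: 8.18
tool_pos: [0.4804, 0.1048, 0.2228]
eef_rot: [0.533, 0.828, 0.102, 0.144]
contact_force: [0.0, 0.4, -4.6]
opening: 0.268
finger_force: 59.9
```

Run:
```python
from strike import *
tool(tgt(.06),Rt)
```

```text
dp [-28.5 -59.4  22.1] tool [0.4804 0.1048 0.2228] axes x [-0.391  0.911 -0.129] z [ 0.347  0.016 -0.938] q [-0.05  0.55 -0.49  2.29  1.55  0.38 -1.5 ] 8.175
twist [-0.2   -0.045  0.393]
```

{"fn": "step_arm", "kwargs": {
  "motion": [
    {"dp": [-15,-30,10],"twist": [-0.1,-0.022,0.19],"hand": -1},
    {"dp": [-28,-59,22],"twist": [-0.2,-0.045,0.393],"hand": -1},
    {"dp": [-28,-59,22],"twist": [-0.2,-0.045,0.393],"hand": -1},
    {"dp": [-28,-59,22],"twist": [-0.2,-0.045,0.393],"hand": -1},
    {"dp": [-28,-59,22],"twist": [-0.2,-0.045,0.393],"hand": -1}
  ]
}}

```text
clock: 8.8
tool_pos: [0.4612, 0.0613, 0.1887]
eef_rot: [0.665, 0.698, 0.188, 0.188]
contact_force: [-0.5, 1.8, -5.1]
opening: 0.266
finger_force: 59.9
```

Run:
```python
from strike import *
tool(tgt(.06),Rt)
d,T=cam('wrist');save(d,'w3.png');np.savez('w3.npz',P=cloud(d,T))
find('wrist',T,'release_pin',d);find('wrist',T,'mallet',d)
```

```text
dp [ -5.9 -12.2  -4.8] tool [0.4612 0.0613 0.1887] axes x [-0.045  0.999 -0.012] z [ 0.512  0.013 -0.859] q [ 0.38  1.   -1.41  2.55  1.84  1.31 -2.22] 8.8
twist [-0.021  0.002  0.018]
wrist mallet 0.65 [0.454 0.103 0.197] [321. 195.]
```

View pics/w3.png

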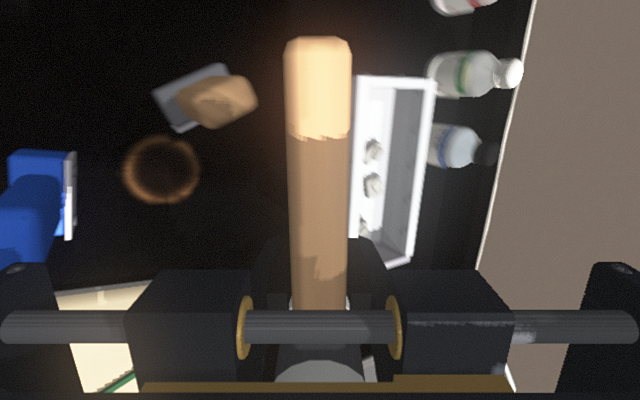

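The wrist view shows the mallet handle gripped straight along the image column at x≈318, with the mould at (390,170). The arm is folded against its joint 3 and 4 limits, so I'll swing the handle 45° about the pin axis to gain reach.

```bash
cat > strike.py <<'E'
from h import *
Pp=np.array([.505,.004,.0975])
B=R.from_euler('z',1.75,degrees=True)
n=B.apply([-np.sin(.5585),0,np.cos(.5585)])
def setphi(phi):
    global Rt
    x0=B.apply([0,1,0]); z=-n; y0=np.cross(z,x0); a=np.radians(phi)
    x=np.cos(a)*x0+np.sin(a)*y0
    Rt=R.from_matrix(np.stack([x,np.cross(z,x),z],1)); return Rt
setphi(45)
def tgt(off): return Pp+off*n+Rt.apply([.0525,.0007,-.0447])
E
python3 - <<'E'
from strike import *
for p in (45,70): 
    setphi(p);print(p,tgt(0)); tool(tgt(.05),Rt)
E
```

```text
45 [0.51209246 0.04086192 0.15534225]
dp [-22.9  26.4   3.3] tool [0.4602 0.0617 0.187 ] axes x [-0.047  0.999 -0.008] z [ 0.508  0.017 -0.861] q [ 0.38  1.   -1.41  2.56  1.84  1.3  -2.22] 8.95
twist [-0.024  0.009  0.803]
70 [0.52281665 0.02185069 0.16167749]
dp [-42.4  38.    3. ] tool [0.4602 0.0617 0.187 ] axes x [-0.047  0.999 -0.008] z [ 0.508  0.017 -0.861] q [ 0.38  1.   -1.41  2.56  1.84  1.3  -2.22] 8.95
twist [-0.024  0.009  0.803]
```

{"fn": "step_arm", "kwargs": {
  "motion": [
    {"dp": [-5,8,0],"twist": [0,0,0.17],"hand": -1},
    {"dp": [-10,14,0],"twist": [-0.01,0,0.35],"hand": -1},
    {"dp": [-16,20,0],"twist": [-0.02,0,0.53],"hand": -1},
    {"dp": [-23,26,3],"twist": [-0.024,0.009,0.7],"hand": -1},
    {"dp": [-23,26,3],"twist": [-0.024,0.009,0.803],"hand": -1}
  ]
}}

```text
clock: 9.57
tool_pos: [0.5131, 0.021, 0.2112]
eef_rot: [0.881, 0.393, 0.243, 0.098]
contact_force: [-0.5, 0.0, -4.7]
opening: 0.264
finger_force: 59.9
```

{"fn": "step_arm", "kwargs": {
  "motion": [
    {"dp": [0,0,0],"twist": [0,0,0],"hand": -1},
    {"dp": [0,0,0],"twist": [0,0,0],"hand": -1}
  ]
}}

```text
clock: 9.82
tool_pos: [0.5117, 0.0225, 0.2114]
eef_rot: [0.88, 0.396, 0.244, 0.098]
contact_force: [0.6, 0.6, -4.8]
opening: 0.269
finger_force: 59.9
```

Run:
```python
from strike import *
tool(tgt(.05),Rt)
```

```text
dp [ -6.5 -33.6  -1.1] tool [0.5117 0.0225 0.2114] axes x [0.567 0.745 0.352] z [ 0.507  0.021 -0.862] q [ 0.59  1.   -1.47  2.39  1.79  1.2  -2.65] 9.825
twist [-0.023  0.014  0.029]
```

```bash
cat > kin.py <<'E'
from h import *
from scipy.optimize import least_squares
import itertools
lo=np.array([-3.01,-.46,-1.47,.13,-1,.04,-2.66]);hi=np.array([3.01,2.08,1.51,2.56,4.14,2.09,2.66])
def fk(q,p,sg):
    # p: shoulder xz, elbow xz, wrist xz, tool xz, yaw, base-yaw
    M=R.identity();t=np.zeros(3)
    off=[(0,0),(p[0],p[1]),(0,0),(p[2],p[3]),(0,0),(p[4],p[5]),(p[6],p[7])]
    ax='zyzyzyz'
    M=R.from_euler('z',p[9])
    for i in range(7):
        t=t+M.apply([off[i][0],0,off[i][1]]); M=M*R.from_euler(ax[i],sg[i]*q[i])
    return t,M*R.from_euler('z',p[8])
E
cat > data.py <<'E'
import numpy as np
from scipy.spatial.transform import Rotation as R
def fr(x,z):
    x=np.array(x);z=np.array(z)/np.linalg.norm(z);x=x-z*(x@z);x/=np.linalg.norm(x);return R.from_matrix(np.stack([x,np.cross(z,x),z],1))
D=[([1.2998,.68996,-.1945,1.5663,.1573,.9025,-.2151],[.18735,-.59566,.25993],R.from_quat([.9884,.15186,-.0002,-.00086])),
([.01047,.35287,-.34325,1.74483,.13279,1.06583,-1.63917],[.48369,.06499,.40186],R.from_quat([.988,.152,.001,0])),
([-.14,.78,-.89,1.58,.66,1.10,-.23],[.5278,.3086,.2715],fr([-.82,.572,0],[0,-.001,-1])),
([-.16,.81,-.87,1.6,.69,1.05,-.26],[.5283,.3128,.248],fr([-.821,.57,-.001],[.005,.004,-1])),
([-.05,.55,-.49,2.29,1.55,.38,-1.5],[.4804,.1048,.2228],fr([-.391,.911,-.129],[.347,.016,-.938])),
([.38,1.,-1.41,2.55,1.84,1.31,-2.22],[.4612,.0613,.1887],fr([-.045,.999,-.012],[.512,.013,-.859])),
([.59,1.,-1.47,2.39,1.79,1.2,-2.65],[.5117,.0225,.2114],fr([.567,.745,.352],[.507,.021,-.862]))]
E
python3 - <<'E'
from kin import *
from data import D
best=[]
def res(p,sg):
    o=[]
    for q,t,M in D:
        a,N=fk(q,p,sg); o+=list((a-t)*5)+list((N.inv()*M).as_rotvec())
    return np.array(o)
for s in itertools.product([1,-1],repeat=3):
    sg=[-1,1,s[0],1,s[1],1,s[2]]
    for y in (0,np.pi/2,np.pi,-np.pi/2):
        f=least_squares(res,[0,.3,0,.4,0,.35,0,.25,y,0],args=(sg,),max_nfev=200);best.append((f.cost,sg,f.x))
best.sort(key=lambda b:b[0])
for b in best[:3]: print(b[0],b[1],b[2].round(4))
b=best[0];print(res(b[2],b[1]).reshape(-1,6).round(3));np.savez('kin.npz',p=b[2],sg=b[1])
E
```

```text
0.006354522304016383 [-1, 1, -1, 1, -1, 1, -1] [-0.0109  0.3418 -0.0069  0.575   0.019   0.3546 -0.0122  0.3015  1.4958
 -0.0769]
0.00635452230401646 [-1, 1, -1, 1, -1, 1, -1] [-0.0109  0.3418 -0.0069  0.575   0.019   0.3546 -0.0122  0.3015  1.4958
 -0.0769]
0.006354522304017262 [-1, 1, -1, 1, -1, 1, -1] [-0.0109  0.3418 -0.0069  0.575   0.019   0.3546 -0.0122  0.3015  1.4958
 -0.0769]
[[-0.01   0.006 -0.035 -0.    -0.    -0.002]
 [-0.016  0.05  -0.039 -0.001  0.001  0.002]
 [ 0.018 -0.     0.022  0.006  0.     0.002]
 [ 0.02   0.017  0.014  0.006 -0.001  0.001]
 [-0.028 -0.004  0.007 -0.01   0.024 -0.008]
 [-0.008 -0.003  0.008 -0.004  0.037 -0.001]
 [ 0.016 -0.016  0.023  0.02   0.027  0.006]]
```

```bash
cat >> kin.py <<'E'
Z=np.load('kin.npz') if __import__('os').path.exists('kin.npz') else None
def f(q): return fk(q,Z['p'],Z['sg'])
def err(q,t,M):
    a,N=f(q); return np.r_[(t-a),N.apply((N.inv()*M).as_rotvec())]
def jac(q):
    a,N=f(q);J=np.zeros((6,7))
    for i in range(7):
        d=q.copy();d[i]+=1e-5;b,O=f(d);J[:,i]=np.r_[(b-a)/1e-5,(O*N.inv()).as_rotvec()/1e-5]
    return J
def ik(q,t,M,it=60):
    "min-norm steps from q, clipped at the joint ranges"
    q=np.array(q,float)
    for _ in range(it):
        e=err(q,t,M);n=max(np.linalg.norm(e[:3])/.02,np.linalg.norm(e[3:])/.06,1)
        J=jac(q);q=np.clip(q+J.T@np.linalg.solve(J@J.T+1e-5*np.eye(6),e/n),lo,hi)
    return q,err(q,t,M)
E
python3 - <<'E'
from kin import *
import strike as S
rng=np.random.default_rng(0)
for phi in (-45,0,45,90,135,180,225):
    S.setphi(phi); best=None
    for k in range(25):
        q0=lo+(hi-lo)*rng.random(7); q0[0]=rng.uniform(-1,1);q0[2]=rng.uniform(-1,1)
        def c(q): return np.r_[err(q,S.tgt(0.03),S.Rt)*[50,50,50,20,20,20],((q-(lo+hi)/2)/(hi-lo)*2)**4*.3]
        s=least_squares(c,q0,bounds=(lo,hi),max_nfev=60); e=err(s.x,S.tgt(.03),S.Rt)
        if np.linalg.norm(e)<.01:
            m=np.min(np.minimum(s.x-lo,hi-s.x))
            if best is None or m>best[0]: best=(m,s.x)
    print(phi,best and (round(best[0],2),best[1].round(2)))
E
```

```text
-45 None
0 None
45 (np.float64(0.06), array([-0.38,  0.68,  0.32,  2.5 ,  3.43,  0.6 ,  1.92]))
90 (np.float64(0.1), array([-0.02,  0.65, -0.08,  2.46,  3.09,  0.53,  1.59]))
135 (np.float64(0.06), array([ 0.36,  0.72, -0.55,  2.5 ,  2.67,  0.63,  1.33]))
180 None
225 None
```

```bash
cat > sim.py <<'E'
from kin import *
import strike as S
def run(q,wps):
    "wps: list of (pos, Rot)"
    for t,M in wps:
        q,e=ik(q,np.array(t),M,60); print(np.array(t).round(3),q.round(2),'e',(np.linalg.norm(e[:3])*1000).round(1),np.linalg.norm(e[3:]).round(3))
    return q
E
python3 - <<'E'
from sim import *
q=r.get_state()['q']
for name,pos in [('near',[.52,.03,.25]),('far',[.62,0,.33]),('mid',[.55,-.1,.30])]:
    print(name); w=[]
    for phi in range(45,-271,-45): w.append((pos,S.setphi(phi)))
    S.setphi(90); w+=[(S.tgt(.05),S.Rt),(S.tgt(.0),S.Rt),(S.tgt(-.016),S.Rt)]
    run(q,w)
E
```

```text
near
[0.52 0.03 0.25] [ 0.61  0.91 -1.47  2.36  1.76  1.1  -2.66] e 0.2 0.001
[0.52 0.03 0.25] [ 0.59  0.85 -1.38  2.37  1.79  1.   -1.9 ] e 0.0 0.0
[0.52 0.03 0.25] [ 0.57  0.79 -1.27  2.37  1.83  0.9  -1.16] e 0.0 0.0
[0.52 0.03 0.25] [ 0.52  0.72 -1.15  2.37  1.88  0.79 -0.42] e 0.0 0.0
[0.52 0.03 0.25] [ 0.45  0.66 -0.99  2.37  1.96  0.67  0.29] e 0.0 0.0
[0.52 0.03 0.25] [ 0.36  0.6  -0.8   2.37  2.07  0.55  0.96] e 0.0 0.0
[0.52 0.03 0.25] [ 0.23  0.55 -0.59  2.37  2.23  0.45  1.58] e 0.0 0.0
[0.52 0.03 0.25] [ 0.1   0.52 -0.38  2.37  2.46  0.36  2.13] e 0.0 0.0
[0.499 0.003 0.206] [ 0.23  0.64 -0.49  2.48  2.61  0.56  2.06] e 0.0 0.0
[0.526 0.004 0.163] [ 0.21  0.76 -0.48  2.44  2.64  0.64  2.05] e 0.0 0.0
[0.534 0.004 0.15 ] [ 0.21  0.79 -0.48  2.42  2.65  0.66  2.06] e 0.0 0.0
far
[0.62 0.   0.33] [ 0.7   0.85 -1.47  2.01  1.5   0.99 -2.17] e 0.0 0.0
[0.62 0.   0.33] [ 0.7   0.85 -1.47  2.01  1.5   0.99 -1.39] e 0.0 0.0
[0.62 0.   0.33] [ 0.7   0.85 -1.47  2.01  1.5   0.99 -0.6 ] e 0.0 0.0
[0.62 0.   0.33] [ 0.7   0.85 -1.47  2.01  1.5   0.99  0.18] e 0.0 0.0
[0.62 0.   0.33
[... 613 characters left out ...]
.19  1.58  0.82 -1.35] e 0.0 0.0
[ 0.55 -0.1   0.3 ] [ 0.97  0.81 -1.43  2.19  1.58  0.79 -0.57] e 0.0 0.0
[ 0.55 -0.1   0.3 ] [ 0.96  0.79 -1.41  2.19  1.58  0.77  0.21] e 0.0 0.0
[ 0.55 -0.1   0.3 ] [ 0.96  0.78 -1.38  2.19  1.58  0.75  1.  ] e 0.0 0.0
[ 0.55 -0.1   0.3 ] [ 0.95  0.76 -1.36  2.19  1.58  0.72  1.78] e 0.0 0.0
[ 0.55 -0.1   0.3 ] [ 0.94  0.75 -1.33  2.19  1.58  0.7   2.56] e 0.0 0.0
[ 0.55 -0.1   0.3 ] [ 0.9   0.68 -1.2   2.19  1.59  0.57  2.66] e 0.0 0.677
[0.499 0.003 0.206] [ 0.56  0.84 -1.14  2.47  2.06  0.91  2.59] e 0.0 0.0
[0.526 0.004 0.163] [ 0.52  0.96 -1.1   2.43  2.14  0.98  2.59] e 0.0 0.0
[0.534 0.004 0.15 ] [ 0.51  1.   -1.08  2.42  2.17  0.99  2.59] e 0.0 0.0
```

{"fn": "step_arm", "kwargs": {
  "motion": [
    {"dp": [24,14,-30],"twist": [0,0,-0.1],"hand": -1},
    {"dp": [24,14,-30],"twist": [0,0,-0.28],"hand": -1},
    {"dp": [24,14,-30],"twist": [0,0,-0.46],"hand": -1},
    {"dp": [24,14,-30],"twist": [0,0,-0.64],"hand": -1},
    {"dp": [24,14,-30],"twist": [0,0,-0.82],"hand": -1}
  ]
}}

```text
clock: 10.45
tool_pos: [0.5186, 0.031, 0.2505]
eef_rot: [0.646, 0.716, 0.185, 0.187]
contact_force: [-0.4, -1.2, -5.1]
opening: 0.263
finger_force: 59.9
```

{"fn": "step_arm", "kwargs": {
  "motion": [
    {"dp": [0,0,0],"twist": [0,0,-0.17],"hand": -1},
    {"dp": [0,0,0],"twist": [0,0,-0.34],"hand": -1},
    {"dp": [0,0,0],"twist": [0,0,-0.51],"hand": -1},
    {"dp": [0,0,0],"twist": [0,0,-0.69],"hand": -1},
    {"dp": [0,0,0],"twist": [0,0,-0.86],"hand": -1}
  ]
}}

```text
clock: 11.08
tool_pos: [0.5185, 0.0309, 0.2504]
eef_rot: [0.289, 0.921, 0.09, 0.247]
contact_force: [-0.8, 0.1, -4.9]
opening: 0.265
finger_force: 59.9
```

{"fn": "step_arm", "kwargs": {
  "motion": [
    {"dp": [0,0,0],"twist": [0,0,-0.17],"hand": -1},
    {"dp": [0,0,0],"twist": [0,0,-0.34],"hand": -1},
    {"dp": [0,0,0],"twist": [0,0,-0.51],"hand": -1},
    {"dp": [0,0,0],"twist": [0,0,-0.69],"hand": -1},
    {"dp": [0,0,0],"twist": [0,0,-0.86],"hand": -1}
  ]
}}

```text
clock: 11.7
tool_pos: [0.5184, 0.0309, 0.2505]
eef_rot: [-0.121, 0.957, -0.021, 0.262]
contact_force: [0.2, 0.4, -4.0]
opening: 0.262
finger_force: 59.9
```

Run:
```python
from sim import *
S.setphi(-100);tool([.52,.03,.25],S.Rt)
q=r.get_state()['q'];w=[]
for phi in (-140,-180,-220,-250): w.append(([.52,.03,.25],S.setphi(phi)))
w+=[(S.tgt(.05),S.Rt),(S.tgt(.0),S.Rt),(S.tgt(-.016),S.Rt)]
run(q,w)
```

```text
dp [-0.9 -1.2  1.2] tool [0.5184 0.0309 0.2505] axes x [-0.834 -0.242 -0.496] z [ 0.506  0.024 -0.862] q [ 0.53  0.73 -1.2   2.33  1.76  0.84 -0.1 ] 11.7
twist [ 0.013 -0.025  0.044]
[0.52 0.03 0.25] [ 0.51  0.71 -1.12  2.37  1.89  0.77  0.44] e 0.0 0.0
[0.52 0.03 0.25] [ 0.45  0.65 -0.98  2.37  1.96  0.66  1.06] e 0.0 0.0
[0.52 0.03 0.25] [ 0.36  0.6  -0.81  2.37  2.06  0.56  1.66] e 0.0 0.0
[0.52 0.03 0.25] [ 0.28  0.57 -0.67  2.37  2.16  0.48  2.08] e 0.0 0.0
[ 0.497 -0.015  0.204] [ 0.43  0.7  -0.76  2.48  2.39  0.65  1.97] e 0.0 0.0
[ 0.524 -0.014  0.161] [ 0.4   0.83 -0.74  2.44  2.43  0.74  1.97] e 0.0 0.0
[ 0.532 -0.014  0.148] [ 0.4   0.86 -0.73  2.43  2.45  0.76  1.97] e 0.0 0.0
```

{"fn": "step_arm", "kwargs": {
  "motion": [
    {"dp": [0,0,0],"twist": [0,0,-0.17],"hand": -1},
    {"dp": [0,0,0],"twist": [0,0,-0.34],"hand": -1},
    {"dp": [0,0,0],"twist": [0,0,-0.51],"hand": -1},
    {"dp": [0,0,0],"twist": [0,0,-0.69],"hand": -1},
    {"dp": [0,0,0],"twist": [0,0,-0.86],"hand": -1}
  ]
}}

```text
clock: 12.32
tool_pos: [0.5184, 0.0309, 0.2506]
eef_rot: [-0.509, 0.82, -0.128, 0.229]
contact_force: [0.2, -0.5, -4.5]
opening: 0.269
finger_force: 60.0
```

{"fn": "step_arm", "kwargs": {
  "motion": [
    {"dp": [0,0,0],"twist": [0,0,-0.17],"hand": -1},
    {"dp": [0,0,0],"twist": [0,0,-0.34],"hand": -1},
    {"dp": [0,0,0],"twist": [0,0,-0.51],"hand": -1},
    {"dp": [0,0,0],"twist": [0,0,-0.69],"hand": -1},
    {"dp": [0,0,0],"twist": [0,0,-0.86],"hand": -1}
  ]
}}

```text
clock: 12.95
tool_pos: [0.5184, 0.031, 0.2507]
eef_rot: [0.804, -0.533, 0.212, -0.155]
contact_force: [-0.1, -0.2, -4.3]
opening: 0.263
finger_force: 60.0
```

{"fn": "step_arm", "kwargs": {
  "motion": [
    {"dp": [0,0,0],"twist": [0,0,-0.17],"hand": -1},
    {"dp": [0,0,0],"twist": [0,0,-0.34],"hand": -1},
    {"dp": [0,0,0],"twist": [0,0,-0.51],"hand": -1},
    {"dp": [0,0,0],"twist": [0,0,-0.69],"hand": -1},
    {"dp": [0,0,0],"twist": [0,0,-0.86],"hand": -1}
  ]
}}

```text
clock: 13.58
tool_pos: [0.5184, 0.0313, 0.2509]
eef_rot: [0.953, -0.149, 0.257, -0.053]
contact_force: [-0.7, 0.6, -4.3]
opening: 0.268
finger_force: 59.9
```

Run:
```python
from sim import *
S.setphi(110);tool(S.tgt(.05),S.Rt)
run(r.get_state()['q'],[(S.tgt(.05),S.Rt),(S.tgt(.0),S.Rt)])
d,T=cam('wrist');find('wrist',T,'release_pin',d)
```

```text
dp [-25.5  57.7  28.6] tool [0.5184 0.0313 0.2509] axes x [ 0.823 -0.311  0.475] z [ 0.506  0.025 -0.862] q [ 0.27  0.56 -0.71  2.34  1.98  0.5   2.25] 13.575
twist [0.    0.028 0.006]
[ 0.497 -0.015  0.204] [ 0.47  0.72 -0.83  2.48  2.32  0.69  2.04] e 0.0 0.0
[ 0.524 -0.014  0.161] [ 0.44  0.85 -0.81  2.44  2.37  0.77  2.04] e 0.0 0.0
wrist release_pin 0.67 [ 0.536 -0.014  0.043] [389. 235.]
```

{"fn": "step_arm", "kwargs": {
  "motion": [
    {"dp": [-9,19,9],"twist": [0,0.028,0],"hand": -1},
    {"dp": [-17,38,19],"twist": [0,0.028,0],"hand": -1},
    {"dp": [-25,58,28],"twist": [0,0.028,0],"hand": -1},
    {"dp": [-25,58,28],"twist": [0,0.028,0],"hand": -1},
    {"dp": [-25,58,28],"twist": [0,0.028,0],"hand": -1}
  ]
}}

```text
clock: 14.3
tool_pos: [0.4986, -0.0149, 0.2051]
eef_rot: [0.948, -0.155, 0.272, -0.053]
contact_force: [-0.2, 0.2, -4.1]
opening: 0.264
finger_force: 59.9
```

Run:
```python
from sim import *
S.setphi(110);tool(S.tgt(.025),S.Rt)
d,T=cam('scene');P=cloud(d,T);np.savez('s2.npz',P=P,rgb=d['pixels'])
cv2.imwrite('pics/s2.png',cv2.resize(np.ascontiguousarray(d['pixels'][140:260,230:390,::-1]),(800,600),interpolation=cv2.INTER_CUBIC))
```

```text
dp [-1.9  0.6 25.3] tool [ 0.4986 -0.0149  0.2051] axes x [ 0.805 -0.322  0.499] z [ 0.531  0.016 -0.847] q [ 0.41  0.7  -0.81  2.47  2.26  0.71  2.05] 14.3
twist [-0.    -0.002 -0.004]
```

View pics/s2.png

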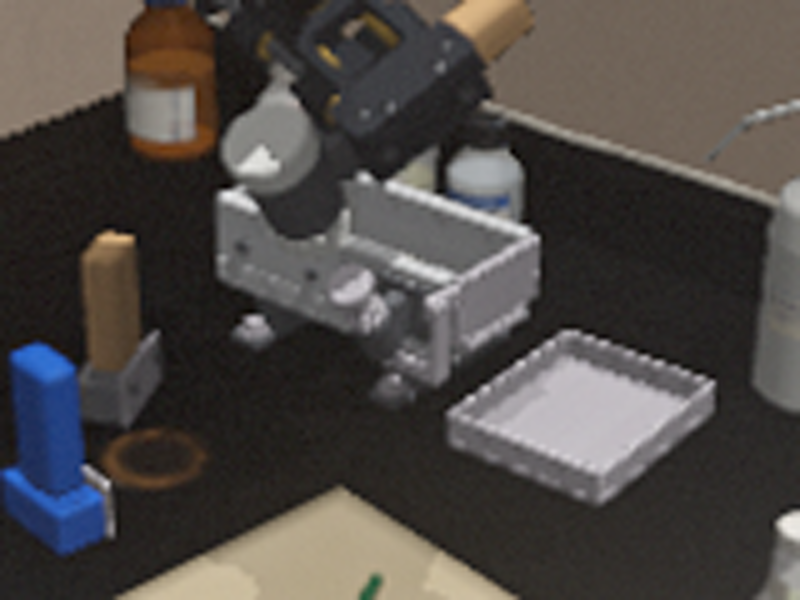

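The mallet head (top face about (270,150) in the crop) lines up with the pin head at (352,288), about 50 mm off along the axis. I'll verify that with depth.

Run:
```python
from sim import *
S.setphi(110); P=np.load('s2.npz')['P'].reshape(-1,3)
s=r.get_state();Q=R.from_quat(s['eef_rot'])
c=s['tool_pos']+Q.apply([-.0525,-.0007,.0447-.076]); zz=-Q.as_matrix()[:,2]
def plane(c,rad,nm):
    p=P[np.linalg.norm(P-c,axis=1)<rad]; h=(p-c)@zz; 
    p=p[abs(h-np.percentile(h,90))<.004]; u,_,v=np.linalg.svd(p-p.mean(0)); w=v[2]*np.sign(v[2]@zz)
    print(nm,len(p),'mean-exp along n',((p-c)@zz).mean().round(4),'lateral',((p.mean(0)-c)-zz*((p.mean(0)-c)@zz)).round(4),'normal',w.round(3),'ang',np.arccos(w@zz).round(3),p.mean(0).round(4))
print(zz);plane(c,.026,'mallet top'); plane(S.Pp,.016,'pin')
```

```text
[-0.53198338 -0.01593971  0.84660475]
mallet top 185 mean-exp along n 0.0003 lateral [-0.0011 -0.0021 -0.0008] normal [-0.532 -0.036  0.846] ang 0.02 [4.388e-01 2.000e-04 2.053e-01]
pin 58 mean-exp along n 0.0005 lateral [-0.0006  0.0009 -0.0003] normal [-0.552 -0.021  0.833] ang 0.025 [0.5042 0.0049 0.0975]
```

{"fn": "step_arm", "kwargs": {
  "motion": [
    {"dp": [-1,0,17],"twist": [0,0,0],"hand": -1},
    {"dp": [-1,0,33],"twist": [0,0,0],"hand": -1},
    {"dp": [-1,0,49],"twist": [0,0,0],"hand": -1},
    {"dp": [-1,0,65],"twist": [0,0,0],"hand": -1},
    {"dp": [-1,0,65.5],"twist": [0,0,0],"hand": -1}
  ]
}}

```text
clock: 14.98
tool_pos: [0.5333, -0.0138, 0.1493]
eef_rot: [0.948, -0.154, 0.273, -0.052]
contact_force: [-3.0, -1.1, 7.4]
opening: 0.271
finger_force: 59.9
```

{"fn": "step_arm", "kwargs": {
  "motion": [
    {"dp": [0,0,-30],"twist": [0,0,0],"hand": -1},
    {"dp": [0,0,-60],"twist": [0,0,0],"hand": -1}
  ]
}}

```text
clock: 15.22
tool_pos: [0.5001, -0.0148, 0.2001]
eef_rot: [0.949, -0.155, 0.271, -0.052]
contact_force: [0.2, 0.8, -4.1]
opening: 0.265
finger_force: 59.9
```

Run:
```python
from sim import *
d,T=cam('scene');save(d,'s3full.png');P=cloud(d,T).reshape(-1,3)
S.setphi(110);tool(S.tgt(.05),S.Rt)
B=S.B;c=np.array([.5936,.0641,0])
m=B.inv().apply(P-c)
for nm,k in [('gate shut zone',(abs(m[:,0])<.025)&(m[:,1]>-.095)&(m[:,1]<-.082)&(m[:,2]>.055)&(m[:,2]<.09)),('gate open zone',(abs(m[:,0])<.03)&(m[:,1]>-.125)&(m[:,1]<-.09)&(abs(m[:,2]-.045)<.005))]: print(nm,k.sum())
cc=r.get_state();Q=R.from_quat(cc['eef_rot']);zz=-Q.as_matrix()[:,2];c=cc['tool_pos']+Q.apply([-.0525,-.0007,.0447-.076])
p=P[np.linalg.norm(P-c,axis=1)<.026];h=(p-c)@zz;p=p[abs(h-np.percentile(h,90))<.004];v=np.linalg.svd(p-p.mean(0))[2][2];v*=np.sign(v@zz);print('mallet normal ang',np.arccos(v@zz),(p.mean(0)-c).round(4))
```

```text
dp [-0.3  0.4 -1.8] tool [ 0.4983 -0.0146  0.2025] axes x [ 0.805 -0.319  0.5  ] z [ 0.532  0.016 -0.847] q [ 0.41  0.71 -0.81  2.48  2.27  0.72  2.04] 15.275
twist [-0.    -0.002 -0.001]
gate shut zone 0
gate open zone 136
mallet normal ang 0.01080173344238786 [ 0.0003 -0.002  -0.0027]
```

Run:
```python
from sim import *
def dn(yaw): 
    a=np.radians(yaw);x=[np.cos(a),np.sin(a),0];z=np.array([0,0,-1.]);return R.from_matrix(np.stack([x,np.cross(z,x),z],1))
q0=r.get_state()['q']
for y1 in (-20,20,60):
  q=run(q0,[([.50,.03,.27],S.setphi(110)),([.53,.31,.25],dn(y1)),([.53,.31,.046],dn(y1)),([.53,.31,.25],dn(y1))])
  for y2 in (0,180):
    print('place',y1,'scr',y2)
    run(q,[([.4466,.1315,.22],dn(y2+26)),([.4466,.1315,.078],dn(y2+26)),([.45,.14,.25],dn(y2+26)),([.592,.124,.22],dn(y2+1.75)),([.592,.124,.125],dn(y2+1.75)),([.597,-.045,.125],dn(y2+1.75))])
```

```text
[0.5  0.03 0.27] [ 0.35  0.52 -0.77  2.39  2.05  0.48  2.17] e 0.0 0.0
[0.53 0.31 0.25] [ 0.01  1.11 -1.47  1.62  1.11  1.49  2.66] e 15.2 0.155
[0.53  0.31  0.046] [-0.02  1.37 -1.33  1.74  1.4   1.3   2.66] e 0.0 0.0
[0.53 0.31 0.25] [ 0.02  1.12 -1.47  1.62  1.12  1.51  2.66] e 24.9 0.158
place -20 scr 0
[0.447 0.132 0.22 ] [ 0.37  1.14 -1.47  2.13  1.21  1.51  2.66] e 104.2 0.865
[0.447 0.132 0.078] [ 0.32  1.38 -1.47  2.17  1.46  1.44  2.66] e 25.9 0.682
[0.45 0.14 0.25] [ 0.37  1.1  -1.47  2.1   1.15  1.54  2.66] e 123.9 0.911
[0.592 0.124 0.22 ] [ 0.36  1.23 -1.47  1.74  1.28  1.6   2.66] e 87.2 0.768
[0.592 0.124 0.125] [ 0.35  1.36 -1.47  1.78  1.4   1.53  2.66] e 50.7 0.684
[ 0.597 -0.045  0.125] [ 0.63  1.37 -1.47  1.81  1.42  1.54  2.66] e 56.9 0.931
place -20 scr 180
[0.447 0.132 0.22 ] [ 0.27  0.79 -1.12  2.05  0.92  0.93  0.66] e 0.0 0.0
[0.447 0.132 0.078] [ 0.13  1.   -0.88  2.15  1.33  0.73  0.33] e 0.0 0.0
[0.45 0.14 0.25] [ 0.28  0.75 -1.15  2.01  0.85  0.98  0.72] e 0.0 0.0
[0.592 0.124 0.22 ] [ 0.22  0.88 -0.98  1.66  0.82  1.06  0.58] e 0.0 0.0
[0.592 0.124 0.1
[... 1906 characters left out ...]
0.911
[0.592 0.124 0.22 ] [ 0.36  1.23 -1.47  1.74  1.28  1.6   2.66] e 87.2 0.768
[0.592 0.124 0.125] [ 0.35  1.36 -1.47  1.78  1.4   1.53  2.66] e 50.7 0.684
[ 0.597 -0.045  0.125] [ 0.63  1.37 -1.47  1.81  1.42  1.54  2.66] e 56.9 0.931
place 60 scr 180
[0.447 0.132 0.22 ] [ 0.35  0.93 -1.37  2.06  1.04  1.14  0.51] e 0.0 0.0
[0.447 0.132 0.078] [ 0.25  1.15 -1.17  2.15  1.4   1.02  0.26] e 0.0 0.0
[0.45 0.14 0.25] [ 0.35  0.89 -1.4   2.01  0.97  1.17  0.56] e 0.0 0.0
[0.592 0.124 0.22 ] [ 0.3   0.99 -1.23  1.67  0.99  1.23  0.44] e 0.0 0.0
[0.592 0.124 0.125] [ 0.26  1.11 -1.14  1.73  1.13  1.11  0.34] e 0.0 0.0
[ 0.597 -0.045  0.125] [ 0.55  1.11 -1.15  1.75  1.14  1.11  0.6 ] e 0.0 0.0
```

```bash
cat >> sim.py <<'E'
def dn(yaw):
    a=np.radians(yaw);x=[np.cos(a),np.sin(a),0];z=np.array([0,0,-1.]);return R.from_matrix(np.stack([x,np.cross(z,x),z],1))
E
python3 - <<'E'
from sim import *
q0=r.get_state()['q']; S.setphi(110)
M=dn(-110)
run(q0,[([.53,.03,.26],S.Rt),([.53,.06,.26],dn(-60)),([.52,.32,.25],M),([.52,.32,.046],M),([.52,.32,.2],M),([.4466,.1315,.22],dn(206))])
tool([.53,.06,.26],dn(-60))
A=dn(-60).inv(); print(A.apply(np.array([.52,.32,.25])-[.53,.06,.26]),(A*M).as_rotvec())
E
```

```text
[0.53 0.03 0.26] [ 0.32  0.56 -0.73  2.33  2.04  0.48  2.22] e 0.0 0.0
[0.53 0.06 0.26] [ 0.41  0.78 -1.1   1.83  0.81  1.06  2.66] e 0.0 0.0
[0.52 0.32 0.25] [-0.21  0.78 -0.8   1.61  0.63  1.02  1.59] e 0.0 0.0
[0.52  0.32  0.046] [-0.32  1.04 -0.59  1.73  0.88  0.66  1.39] e 0.0 0.0
[0.52 0.32 0.2 ] [-0.23  0.84 -0.75  1.66  0.69  0.93  1.55] e 0.0 0.0
[0.447 0.132 0.22 ] [-0.    0.61 -0.57  2.05  0.54  0.64  1.09] e 0.0 0.0
dp [ 30.5 -89.5 -30.7] tool [ 0.4983 -0.0146  0.2025] axes x [ 0.805 -0.319  0.5  ] z [ 0.532  0.016 -0.847] q [ 0.41  0.71 -0.81  2.48  2.27  0.72  2.04] 15.275
twist [-0.375 -0.433  0.708]
[-0.2301666  -0.12133975  0.01      ] [-0.         -0.          0.87266463]
```

Run:
```python
from sim import *
q0=r.get_state()['q']
tool([.53,.10,.27],dn(-95))
run(q0,[([.53,.10,.27],dn(-95))])
A=dn(-95).inv(); print(A.apply(np.array([.52,.32,.2])-[.53,.10,.27]),(A*dn(-110)).as_rotvec())
```

```text
dp [  22.7 -129.2  -38.5] tool [ 0.4983 -0.0146  0.2025] axes x [ 0.805 -0.319  0.5  ] z [ 0.532  0.016 -0.847] q [ 0.41  0.71 -0.81  2.48  2.27  0.72  2.04] 15.275
twist [-0.514 -0.317  1.301]
[0.53 0.1  0.27] [ 0.2   0.66 -0.79  1.8   0.58  0.93  2.21] e 0.0 0.0
[-0.21829128  0.02913621  0.07      ] [0.         0.         0.26179939]
```

{"fn": "step_arm", "kwargs": {
  "motion": [
    {"dp": [5,-15,-30],"twist": [-0.06,-0.04,0.16],"hand": -1},
    {"dp": [10,-50,-38],"twist": [-0.125,-0.08,0.32],"hand": -1},
    {"dp": [23,-90,-38],"twist": [-0.19,-0.12,0.48],"hand": -1},
    {"dp": [23,-129,-38],"twist": [-0.25,-0.155,0.64],"hand": -1},
    {"dp": [23,-129,-38],"twist": [-0.315,-0.195,0.8],"hand": -1}
  ]
}}

```text
clock: 15.9
tool_pos: [0.5331, 0.1015, 0.2674]
eef_rot: [0.864, -0.481, 0.145, -0.025]
contact_force: [0.3, -1.0, -5.2]
opening: 0.27
finger_force: 59.9
```

Run:
```python
from sim import *
tool([.52,.25,.20],dn(-110))
run(r.get_state()['q'],[([.52,.25,.2],dn(-110)),([.52,.32,.046],dn(-110))])
```

```text
dp [-146.3  -56.5   46.8] tool [0.5331 0.1015 0.2674] axes x [ 0.496 -0.839  0.226] z [ 0.274 -0.096 -0.957] q [ 0.02  0.55 -0.62  2.02  0.94  0.67  2.44] 15.9
twist [-0.276 -0.129  0.898]
[0.52 0.25 0.2 ] [-0.23  0.75 -0.53  1.76  0.51  0.78  1.79] e 0.0 0.0
[0.52  0.32  0.046] [-0.43  0.99 -0.37  1.72  0.63  0.55  1.6 ] e 0.0 0.0
```

{"fn": "step_arm", "kwargs": {
  "motion": [
    {"dp": [-29,-11,9],"twist": [-0.05,-0.025,0.17],"hand": -1},
    {"dp": [-60,-22,18],"twist": [-0.1,-0.05,0.34],"hand": -1},
    {"dp": [-90,-34,28],"twist": [-0.155,-0.072,0.5],"hand": -1},
    {"dp": [-120,-46,38],"twist": [-0.21,-0.1,0.68],"hand": -1},
    {"dp": [-146,-56,47],"twist": [-0.276,-0.129,0.898],"hand": -1}
  ]
}}

```text
clock: 16.52
tool_pos: [0.5188, 0.2481, 0.1976]
eef_rot: [-0.59, 0.807, -0.007, 0.0]
contact_force: [-0.2, -0.1, -4.0]
opening: 0.262
finger_force: 59.9
```

{"fn": "step_arm", "kwargs": {
  "motion": [
    {"dp": [0,0,0],"twist": [0,0,0],"hand": -1},
    {"dp": [0,0,0],"twist": [0,0,0],"hand": -1}
  ]
}}

```text
clock: 16.77
tool_pos: [0.519, 0.2454, 0.1983]
eef_rot: [-0.592, 0.806, -0.009, 0.0]
contact_force: [-0.2, 0.0, -3.8]
opening: 0.268
finger_force: 59.9
```

Run:
```python
from sim import *
tool([.52,.32,.049],dn(-110))
```

```text
dp [-73.   23.5 148.2] tool [0.519  0.2454 0.1983] axes x [-0.298 -0.954  0.01 ] z [ 0.011 -0.014 -1.   ] q [-0.22  0.75 -0.53  1.78  0.54  0.77  1.8 ] 16.775
twist [-0.015 -0.01   0.046]
```

{"fn": "step_arm", "kwargs": {
  "motion": [
    {"dp": [-37,12,50],"twist": [-0.015,-0.01,0],"hand": -1},
    {"dp": [-73,23,95],"twist": [-0.015,-0.01,0],"hand": -1},
    {"dp": [-73,23,135],"twist": [-0.015,-0.01,0],"hand": -1},
    {"dp": [-73,23,150],"twist": [-0.015,-0.01,0],"hand": -1},
    {"dp": [-73,23,151.5],"twist": [-0.015,-0.01,0],"hand": -1}
  ]
}}

```text
clock: 17.4
tool_pos: [0.5213, 0.3199, 0.0463]
eef_rot: [-0.591, 0.806, 0.0, 0.0]
contact_force: [-0.0, 0.5, -4.4]
opening: 0.268
finger_force: 59.9
```

{"fn": "step_arm", "kwargs": {
  "motion": [
    {"dp": [0,0,0],"twist": [0,0,0],"hand": -1},
    {"dp": [0,0,1],"twist": [0,0,0],"hand": 0.2},
    {"dp": [0,0,1],"twist": [0,0,0],"hand": 1},
    {"dp": [0,0,1],"twist": [0,0,0],"hand": 1},
    {"dp": [0,0,1],"twist": [0,0,0],"hand": 1}
  ]
}}

```text
clock: 18.02
tool_pos: [0.5211, 0.3213, 0.0455]
eef_rot: [-0.591, 0.806, 0.001, 0.001]
contact_force: [0.2, -0.1, 0.7]
opening: 0.699
finger_force: 0.0
```

{"fn": "step_arm", "kwargs": {
  "motion": [
    {"dp": [0,0,0],"twist": [0,0,0],"hand": 1},
    {"dp": [0,0,0],"twist": [0,0,0],"hand": 1},
    {"dp": [0,0,-50],"twist": [0,0,0],"hand": 1},
    {"dp": [0,0,-110],"twist": [0,0,0],"hand": 1},
    {"dp": [0,0,-170],"twist": [0,0,0],"hand": 1}
  ]
}}

```text
clock: 18.65
tool_pos: [0.5206, 0.3205, 0.2167]
eef_rot: [-0.592, 0.806, 0.001, 0.0]
contact_force: [1.2, 0.6, -0.3]
opening: 1.002
finger_force: 0.0
```

Run:
```python
from sim import *
tool([.4466,.1315,.20],dn(206))
run(r.get_state()['q'],[([.4466,.1315,.20],dn(206))])
d,T=cam('top');P=cloud(d,T)
from fit import rect
rect(P,.06,.09,(.48,.6,.29,.42),'mhead');rect(P,.035,.06,(.42,.525,.17,.45),'mhandle')
```

```text
dp [202.6  13.9  16.4] tool [0.5206 0.3205 0.2167] axes x [-0.3   -0.954 -0.002] z [-0.001  0.002 -1.   ] q [-0.32  0.77 -0.56  1.64  0.5   0.87  1.76] 18.65
twist [0.002 0.001 0.812]
[0.447 0.132 0.2  ] [-0.17  0.61 -0.31  2.06  0.35  0.52  1.29] e 0.0 0.0
mhead 40 ctr [546.1 351.7] size [30.2  8.9] ang 27.2 mean [0.5454 0.3522 0.0724] zmed 0.0738
mhandle 287 ctr [514.1 286. ] size [125.3  24. ] ang 73.5 mean [0.509  0.2737 0.052 ] zmed 0.0524
```

{"fn": "step_arm", "kwargs": {
  "motion": [
    {"dp": [40,3,0],"twist": [0,0,0.165],"hand": 1},
    {"dp": [80,6,4],"twist": [0,0,0.33],"hand": 1},
    {"dp": [125,9,8],"twist": [0,0,0.5],"hand": 1},
    {"dp": [165,12,12],"twist": [0,0,0.66],"hand": 1},
    {"dp": [203,14,16],"twist": [0,0,0.812],"hand": 1}
  ]
}}

```text
clock: 19.32
tool_pos: [0.446, 0.1301, 0.1986]
eef_rot: [-0.222, 0.975, 0.001, 0.0]
contact_force: [0.7, 0.2, 0.7]
opening: 0.997
finger_force: 0.0
```

{"fn": "step_arm", "kwargs": {
  "motion": [
    {"dp": [0,0,0],"twist": [0,0,0],"hand": 1},
    {"dp": [0,0,0],"twist": [0,0,0],"hand": 1}
  ]
}}

```text
clock: 19.58
tool_pos: [0.4472, 0.1324, 0.1989]
eef_rot: [-0.226, 0.974, 0.002, 0.001]
contact_force: [0.4, 0.5, 0.4]
opening: 1.003
finger_force: 0.0
```

Run:
```python
from fit import *
from sim import dn
d,T=cam('wrist');P=cloud(d,T);save(d,'w5.png')
rect(P,.085,.11,(.38,.52,.08,.18),'shandle');rect(P,.012,.033,(.38,.52,.06,.20),'sfoot')
d,T=cam('top');P=cloud(d,T);rect(P,.085,.11,(.38,.52,.08,.17),'shandle');
tool([.4466,.1315,.078],dn(206))
```

```text
shandle 1344 ctr [445.9 130.6] size [34.3 21.7] ang 25.7 mean [0.4442 0.1297 0.0981] zmed 0.099
sfoot 836 ctr [447.2 129.9] size [55.8 34. ] ang 26.5 mean [0.4342 0.1235 0.0259] zmed 0.0255
shandle few
dp [  1.6  -1.4 120.8] tool [0.4473 0.1329 0.1988] axes x [-0.898 -0.44  -0.003] z [ 0.001  0.004 -1.   ] q [-0.18  0.6  -0.32  2.09  0.38  0.5   1.24] 19.675
twist [0.003 0.003 0.002]
```

View pics/w5.png

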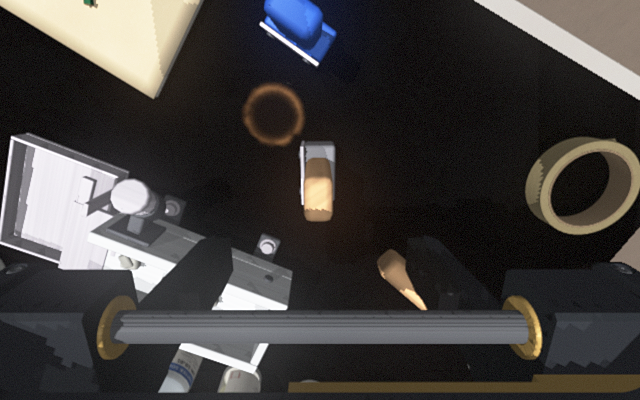

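The scraper sits square between the fingers at (318,180), with its steel blade on the left, gate side. The blue decoy at (295,25) is well away.

{"fn": "step_arm", "kwargs": {
  "motion": [
    {"dp": [2,-1.5,45],"twist": [0,0,0],"hand": 1},
    {"dp": [2,-1.5,90],"twist": [0,0,0],"hand": 1},
    {"dp": [2,-1.5,120],"twist": [0,0,0],"hand": 1},
    {"dp": [2,-1.5,120],"twist": [0,0,0],"hand": 0},
    {"dp": [2,-1.5,120],"twist": [0,0,0],"hand": -1}
  ],
  "force": 40
}}

```text
clock: 20.3
tool_pos: [0.446, 0.1302, 0.0794]
eef_rot: [-0.225, 0.974, 0.001, 0.001]
contact_force: [0.7, 0.1, 0.4]
opening: 0.797
finger_force: 0.0
```

{"fn": "step_arm", "kwargs": {
  "motion": [
    {"dp": [0,0,0],"twist": [0,0,0],"hand": -1},
    {"dp": [0,0,0],"twist": [0,0,0],"hand": -1},
    {"dp": [0,0,0],"twist": [0,0,0],"hand": -1},
    {"dp": [0,0,0],"twist": [0,0,0],"hand": -1},
    {"dp": [0,0,0],"twist": [0,0,0],"hand": -1}
  ]
}}

```text
clock: 20.92
tool_pos: [0.4455, 0.1294, 0.0787]
eef_rot: [-0.225, 0.974, 0.001, 0.0]
contact_force: [-0.2, 0.5, -1.6]
opening: 0.244
finger_force: 40.0
```

{"fn": "step_arm", "kwargs": {
  "motion": [
    {"dp": [0,0,0],"twist": [0,0,0],"hand": -1},
    {"dp": [0,0,0],"twist": [0,0,0],"hand": -1}
  ]
}}

```text
clock: 21.18
tool_pos: [0.4454, 0.1294, 0.0786]
eef_rot: [-0.225, 0.974, 0.001, 0.0]
contact_force: [0.1, 0.4, -0.5]
opening: 0.243
finger_force: 40.0
```

Run:
```python
from sim import *
s=r.get_state();print(s['opening'],s['finger_force'],s['contact_force']);tool([.45,.14,.22],dn(181.75))
```

```text
0.24347961716288766 39.981828136369586 [ 0.12533406  0.37834864 -0.49924448]
dp [  -8.9    7.8 -141.4] tool [0.4454 0.1294 0.0786] axes x [-0.899 -0.438 -0.001] z [-0.     0.002 -1.   ] q [-0.32  0.83 -0.11  2.18  0.52  0.15  1.12] 21.175
twist [0.002 0.    0.423]
```

{"fn": "step_arm", "kwargs": {
  "motion": [
    {"dp": [0,0,-45],"twist": [0,0,0],"hand": -1},
    {"dp": [0,0,-100],"twist": [0,0,0.1],"hand": -1},
    {"dp": [-9,8,-160],"twist": [0,0,0.25],"hand": -1},
    {"dp": [-9,8,-160],"twist": [0,0,0.423],"hand": -1},
    {"dp": [-9,8,-160],"twist": [0,0,0.423],"hand": -1}
  ]
}}

```text
clock: 21.8
tool_pos: [0.4498, 0.1399, 0.2391]
eef_rot: [-0.016, 1.0, 0.001, 0.0]
contact_force: [-0.1, -0.0, -2.1]
opening: 0.246
finger_force: 40.0
```

{"fn": "step_arm", "kwargs": {
  "motion": [
    {"dp": [-50,-5,0],"twist": [0,0,0],"hand": -1},
    {"dp": [-100,-10,0],"twist": [0,0,0],"hand": -1},
    {"dp": [-140,-15,0],"twist": [0,0,0],"hand": -1},
    {"dp": [-140,-15,0],"twist": [0,0,0],"hand": -1},
    {"dp": [-140,-15,0],"twist": [0,0,0],"hand": -1}
  ]
}}

```text
clock: 22.42
tool_pos: [0.5886, 0.1293, 0.2372]
eef_rot: [-0.016, 1.0, 0.001, -0.002]
contact_force: [0.3, 0.8, -2.0]
opening: 0.247
finger_force: 40.0
```

```bash
cat > mould.py <<'E'
from h import *
def mould(P):
    P=P.reshape(-1,3)
    w=P[(P[:,2]>.081)&(P[:,2]<.090)&(P[:,0]>.545)&(P[:,0]<.66)&(P[:,1]>-.03)&(P[:,1]<.17)]
    # wall top centre lines, by points per y slice
    for nm,a,b in [('lo',.545,.575),('hi',.615,.655)]:
        k=w[(w[:,0]>a)&(w[:,0]<b)]; xs=[];ys=[]
        for y0 in np.arange(-.02,.125,.008):
            g=k[abs(k[:,1]-y0)<.004,0]
            if len(g)>6: xs.append((np.percentile(g,3)+np.percentile(g,97))/2);ys.append(y0)
        if len(ys)>2:
            c=np.polyfit(ys,xs,1); print(nm,len(ys),'x at y=.12,.06,0:',np.polyval(c,[.12,.06,0]).round(4),'yaw',(-np.degrees(c[0])).round(2),'y range',min(ys),max(ys))
    e=w[abs(w[:,0]-.593)<.02]; e=e[e[:,1]>.1]
    if len(e)>10: print('end wall y',np.percentile(e[:,1],[3,50,97]).round(4),len(e))
E
python3 - <<'E'
from mould import *
from sim import dn
tool([.5903,.1241,.24],dn(181.75))
d,T=cam('wrist');P=cloud(d,T);save(d,'w6.png');np.savez('w6.npz',P=P)
for n in ('w1','w6'): print(n);mould(np.load(n+'.npz')['P'])
E
```

```text
dp [-1.5 -5.3 -2.9] tool [0.5886 0.1293 0.2372] axes x [-0.999 -0.033  0.004] z [-0.004  0.001 -1.   ] q [-0.14  0.69 -0.27  1.65  0.23  0.83  1.1 ] 22.425
twist [ 0.001 -0.004  0.002]
w1
lo 19 x at y=.12,.06,0: [0.5552 0.557  0.5587] yaw 1.68 y range -0.02 0.12400000000000001
hi 19 x at y=.12,.06,0: [0.6296 0.6304 0.6312] yaw 0.76 y range -0.02 0.12400000000000001
end wall y [0.1458 0.1495 0.1535] 231
w6
lo 19 x at y=.12,.06,0: [0.5559 0.5574 0.559 ] yaw 1.49 y range -0.02 0.12400000000000001
hi 16 x at y=.12,.06,0: [0.6292 0.631  0.6329] yaw 1.78 y range -0.02 0.09999999999999999
end wall y [0.1454 0.1501 0.1533] 134
```

View pics/w6.png

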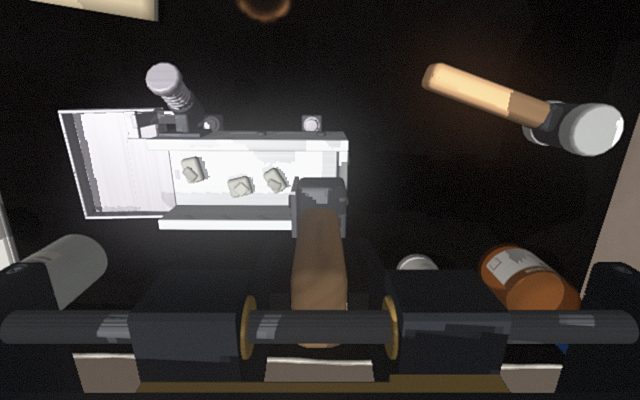

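Run:
```python
from fit import *
P=np.load('w6.npz')['P']
rect(P,.178,.192,(.54,.65,.08,.17),'foot top')
rect(P,.155,.192,(.54,.65,.08,.17),'foot all')
q=P.reshape(-1,3);q=q[(q[:,2]>.05)&(q[:,2]<.0625)&(q[:,0]>.567)&(q[:,0]<.622)&(q[:,1]>-.01)&(q[:,1]<.125)]
h=np.histogram(q[:,1],np.arange(-.02,.13,.005));print(list(zip(h[1].round(3),h[0])))
```

```text
foot top 1818 ctr [578.1 127.2] size [32.3 33.9] ang 2.6 mean [0.5716 0.1272 0.1848] zmed 0.1843
foot all 2233 ctr [578.1 127.2] size [32.3 33.9] ang 2.4 mean [0.5699 0.1272 0.182 ] zmed 0.1839
[(np.float64(-0.02), np.int64(0)), (np.float64(-0.015), np.int64(0)), (np.float64(-0.01), np.int64(3)), (np.float64(-0.005), np.int64(73)), (np.float64(0.0), np.int64(131)), (np.float64(0.005), np.int64(149)), (np.float64(0.01), np.int64(96)), (np.float64(0.015), np.int64(0)), (np.float64(0.02), np.int64(0)), (np.float64(0.025), np.int64(0)), (np.float64(0.03), np.int64(0)), (np.float64(0.035), np.int64(14)), (np.float64(0.04), np.int64(84)), (np.float64(0.045), np.int64(86)), (np.float64(0.05), np.int64(100)), (np.float64(0.055), np.int64(95)), (np.float64(0.06), np.int64(14)), (np.float64(0.065), np.int64(0)), (np.float64(0.07), np.int64(5)), (np.float64(0.075), np.int64(60)), (np.float64(0.08), np.int64(107)), (np.float64(0.085), np.int64(120)), (np.float64(0.09), np.int64(70)), (np.float64(0.095), np.int64(8)), (np.float64(0.1), np.int64(0)), (np.float64(0.105), np.int64(0)), (np.float64(0.11), np.int64(0)), (np.float64(0.115), np.int64(0)), (np.float64(0.12), np.int64(0))]
```

The scraper hangs over the mould's end at (320,195), and the chips lie at (192,168), (240,186) and (275,180), clear of it. I'll descend to just above the walls and re-check.

{"fn": "step_arm", "kwargs": {
  "motion": [
    {"dp": [-2,-6,30],"twist": [0,-0.004,0],"hand": -1},
    {"dp": [-2,-6,64],"twist": [0,-0.004,0],"hand": -1},
    {"dp": [-2,-6,64],"twist": [0,-0.004,0],"hand": -1},
    {"dp": [-2,-6,64],"twist": [0,-0.004,0],"hand": -1}
  ]
}}

```text
clock: 22.98
tool_pos: [0.5926, 0.1243, 0.1758]
eef_rot: [-0.016, 1.0, 0.001, 0.002]
contact_force: [-0.0, 0.8, -1.4]
opening: 0.249
finger_force: 40.0
```

Run:
```python
from fit import *
from mould import mould
from sim import dn
tool([.5908,.1230,.126],dn(181.65))
d,T=cam('wrist');P=cloud(d,T);mould(P)
rect(P,.112,.127,(.54,.65,.08,.17),'foot top')
```

```text
dp [ 2.1 -1.4 49.8] tool [0.5926 0.1243 0.1758] axes x [-0.999 -0.032 -0.005] z [ 0.005  0.003 -1.   ] q [-0.14  0.77 -0.25  1.71  0.27  0.69  1.07] 22.975
twist [0.003 0.005 0.003]
lo 19 x at y=.12,.06,0: [0.5555 0.5574 0.5592] yaw 1.73 y range -0.02 0.12400000000000001
hi 14 x at y=.12,.06,0: [0.6292 0.631  0.6329] yaw 1.77 y range -0.02 0.084
end wall y [0.1455 0.1492 0.1532] 612
foot top 1636 ctr [582.9 122.4] size [32.6 34. ] ang 2.4 mean [0.5747 0.1245 0.1217] zmed 0.1225
```

{"fn": "step_arm", "kwargs": {
  "motion": [
    {"dp": [2.2,-1,0],"twist": [0.002,0.004,0.003],"hand": -1},
    {"dp": [2.2,-1,12],"twist": [0.002,0.004,0.003],"hand": -1},
    {"dp": [2.2,-1,30],"twist": [0.002,0.004,0.003],"hand": -1},
    {"dp": [2.2,-1,46],"twist": [0.002,0.004,0.003],"hand": -1},
    {"dp": [2.2,-1,50],"twist": [0.002,0.004,0.003],"hand": -1}
  ]
}}

```text
clock: 23.65
tool_pos: [0.5892, 0.1224, 0.1236]
eef_rot: [-0.014, 1.0, -0.001, -0.002]
contact_force: [-7.6, -1.0, 22.8]
opening: 0.247
finger_force: 40.0
```

Run:
```python
from fit import *
from mould import mould
from sim import dn
s=r.get_state();print(s['contact_force'],s['moment'])
tool([.5908,.1230,.125],dn(181.75))
print(R.from_euler('z',1.75,degrees=True).apply([0,-.2,0]))
d,T=cam('wrist');P=cloud(d,T)
rect(P,.062,.077,(.565,.62,.08,.14),'foot top')
```

```text
[-7.55523396 -1.04393168 22.751281  ] [-0.36187998  1.42192675 -0.02818514]
dp [-1.6  0.5 -1.4] tool [0.5892 0.1224 0.1236] axes x [-1.    -0.028  0.004] z [-0.004 -0.001 -1.   ] q [-0.16  0.85 -0.22  1.74  0.3   0.59  1.05] 23.65
twist [-0.001 -0.004 -0.003]
[ 0.0061077  -0.19990672  0.        ]
foot top 1315 ctr [579.9 120.3] size [29.4 34.5] ang 0.2 mean [0.5741 0.1214 0.0713] zmed 0.0709
```

{"fn": "step_arm", "kwargs": {
  "motion": [
    {"dp": [0,0,-2],"twist": [0,0,0],"hand": -1},
    {"dp": [0,0,-2.5],"twist": [0,0,0],"hand": -1},
    {"dp": [0,0,-2.5],"twist": [0,0,0],"hand": -1}
  ]
}}

```text
clock: 24.08
tool_pos: [0.5908, 0.1227, 0.1272]
eef_rot: [-0.014, 1.0, 0.0, 0.0]
contact_force: [0.7, -0.1, -0.6]
opening: 0.245
finger_force: 40.0
```

Run:
```python
from fit import *
from sim import dn
s=r.get_state();print(s['contact_force'],s['moment'])
tool([.5908,.1230,.125],dn(181.75))
d,T=cam('wrist');P=cloud(d,T)
rect(P,.062,.08,(.565,.62,.08,.14),'foot top')
p=P.reshape(-1,3);b=p[(abs(p[:,2]-.045)<.005)&(p[:,0]>.57)&(p[:,0]<.615)&(p[:,1]>0.015)&(p[:,1]<.1)];print('bed',np.median(b[:,2]))
```

```text
[ 0.70776853 -0.09056866 -0.57699503] [ 0.0868309  -0.13873323 -0.03969359]
dp [0.  0.3 2.2] tool [0.5908 0.1227 0.1272] axes x [-1.    -0.028 -0.   ] z [ 0.  0. -1.] q [-0.16  0.84 -0.22  1.74  0.29  0.59  1.05] 24.075
twist [ 0.     0.    -0.003]
foot top 1493 ctr [580.7 120.7] size [31.3 34.6] ang 0.0 mean [0.5741 0.1222 0.0743] zmed 0.0742
bed 0.04493171327295736
```

{"fn": "step_arm", "kwargs": {
  "motion": [
    {"dp": [0,-10,1],"twist": [0,0,-0.003],"hand": -1},
    {"dp": [0,-25,1],"twist": [0,0,-0.003],"hand": -1},
    {"dp": [0,-40,1],"twist": [0,0,-0.003],"hand": -1},
    {"dp": [0,-55,1],"twist": [0,0,-0.003],"hand": -1},
    {"dp": [0,-70,1],"twist": [0,0,-0.003],"hand": -1}
  ]
}}

```text
clock: 24.75
tool_pos: [0.5926, 0.0514, 0.1262]
eef_rot: [-0.015, 1.0, 0.0, 0.0]
contact_force: [0.0, 0.4, -0.9]
opening: 0.247
finger_force: 40.0
```

Run:
```python
from fit import *
from sim import dn
s=r.get_state();print(s['contact_force'],s['moment'])
tool([.5908+.0305*.17,.1227-.17,.1262],dn(181.75))
d,T=cam('wrist');P=cloud(d,T);save(d,'w7.png');print(d['pixels'].shape)
find('wrist',T,'chip_a',d)
```

```text
[ 0.02534832  0.40957811 -0.86685937] [ 0.10553143 -0.12621421  0.01241979]
dp [ -0.4 -98.7  -0.1] tool [0.5926 0.0514 0.1262] axes x [-1.   -0.03 -0.  ] z [ 0.  0. -1.] q [-0.03  0.84 -0.23  1.76  0.32  0.58  1.14] 24.75
twist [ 0.  0. -0.]
(400, 640, 3)
wrist chip_a 0.93 [0.589 0.026 0.057] [280. 213.]
wrist chip_a 0.8 [0.608 0.008 0.056] [254. 237.]
wrist chip_a 0.72 [0.585 0.003 0.056] [244. 205.]
```

View pics/w7.png

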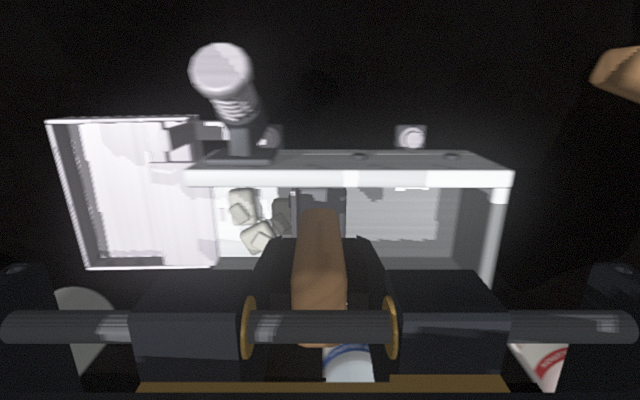

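All three chips (242,207), (257,237), (282,212) are gathered ahead of the blade, so I'll push on.

{"fn": "step_arm", "kwargs": {
  "motion": [
    {"dp": [0,-15,0],"twist": [0,0,0],"hand": -1},
    {"dp": [0,-30,0],"twist": [0,0,0],"hand": -1},
    {"dp": [0,-44,0],"twist": [0,0,0],"hand": -1},
    {"dp": [0,-58,0],"twist": [0,0,0],"hand": -1},
    {"dp": [0,-72,0],"twist": [0,0,0],"hand": -1}
  ]
}}

```text
clock: 25.48
tool_pos: [0.5949, -0.0203, 0.1261]
eef_rot: [-0.015, 1.0, 0.0, 0.0]
contact_force: [0.2, 0.5, -1.2]
opening: 0.248
finger_force: 40.0
```

{"fn": "step_arm", "kwargs": {
  "motion": [
    {"dp": [0,-10,0],"twist": [0,0,0],"hand": -1},
    {"dp": [0,-20,0],"twist": [0,0,0],"hand": -1},
    {"dp": [0,-29,0],"twist": [0,0,0],"hand": -1},
    {"dp": [0,-29,0],"twist": [0,0,0],"hand": -1}
  ]
}}

```text
clock: 25.98
tool_pos: [0.5956, -0.0494, 0.1261]
eef_rot: [-0.015, 1.0, -0.0, -0.0]
contact_force: [-0.5, 0.0, -2.0]
opening: 0.25
finger_force: 40.0
```

Run:
```python
from fit import *
from sim import dn
s=r.get_state();print(s['contact_force'])
tool([.5908+.0305*.17,.1227-.17,.1262],dn(181.75))
d,T=cam('wrist');P=cloud(d,T);save(d,'w8.png')
find('wrist',T,'chip_a',d);find('wrist',T,'tray',d)
d,T=cam('top');find('top',T,'chip_a',d)
```

```text
[-0.47966297  0.02665602 -2.02427327]
dp [-0.4  2.1 -0.1] tool [ 0.5956 -0.0494  0.1261] axes x [-1.    -0.029  0.   ] z [-0.    -0.001 -1.   ] q [ 0.15  0.84 -0.26  1.75  0.35  0.59  1.29] 25.975
twist [-0.001 -0.    -0.001]
wrist chip_a 0.89 [ 0.593 -0.075  0.038] [283. 203.]
wrist chip_a 0.64 [ 0.622 -0.084  0.012] [276. 226.]
wrist chip_a 0.6 [ 0.577 -0.076  0.018] [285. 174.]
wrist tray 0.76 [ 0.579 -0.109  0.003] [244. 170.]
top chip_a 0.31 [ 0.662 -0.288  0.065] [410. 157.]
```

View pics/w8.png

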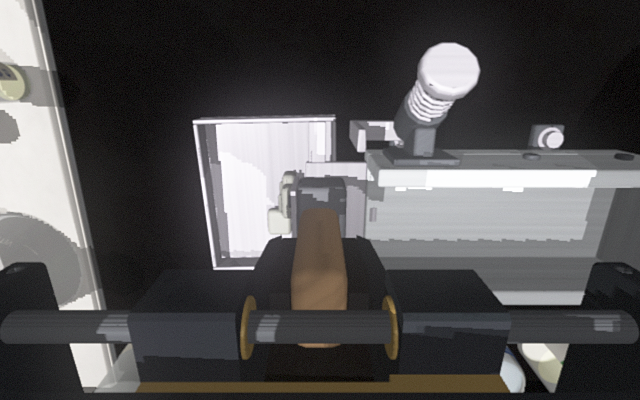

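Two chips lie in the tray (285,180) and (276,222), and the third sits at the lip near (283,203), apparently tilted. I'll nudge a bit further, then back off and look.

{"fn": "step_arm", "kwargs": {
  "motion": [
    {"dp": [0,-6,0],"twist": [0,0,0],"hand": -1},
    {"dp": [0,-12,0],"twist": [0,0,0],"hand": -1},
    {"dp": [0,-12,0],"twist": [0,0,0],"hand": -1},
    {"dp": [0,10,-1],"twist": [0,0,0],"hand": -1},
    {"dp": [0,40,-2],"twist": [0,0,0],"hand": -1}
  ]
}}

```text
clock: 26.85
tool_pos: [0.5945, -0.0088, 0.1281]
eef_rot: [-0.014, 1.0, -0.0, 0.0]
contact_force: [0.7, 0.4, -1.1]
opening: 0.247
finger_force: 40.0
```

Run:
```python
from fit import *
from sim import dn
tool([.5,.0,.2],dn(181.75))
d,T=cam('wrist');P=cloud(d,T)
cv2.imwrite('pics/w9.png',cv2.resize(np.ascontiguousarray(d['pixels'][100:280,60:380,::-1]),(800,450)))
find('wrist',T,'chip_a',d)
```

```text
dp [ 94.2  11.4 -71.9] tool [ 0.5945 -0.0088  0.1281] axes x [-1.    -0.028 -0.   ] z [ 0. -0. -1.] q [ 0.08  0.84 -0.25  1.76  0.34  0.58  1.23] 26.85
twist [-0.     0.    -0.002]
wrist chip_a 0.88 [ 0.59  -0.069  0.035] [234. 197.]
wrist chip_a 0.55 [ 0.621 -0.08   0.014] [229. 225.]
wrist chip_a 0.48 [ 0.581 -0.073  0.017] [235. 177.]
```

View pics/w9.png

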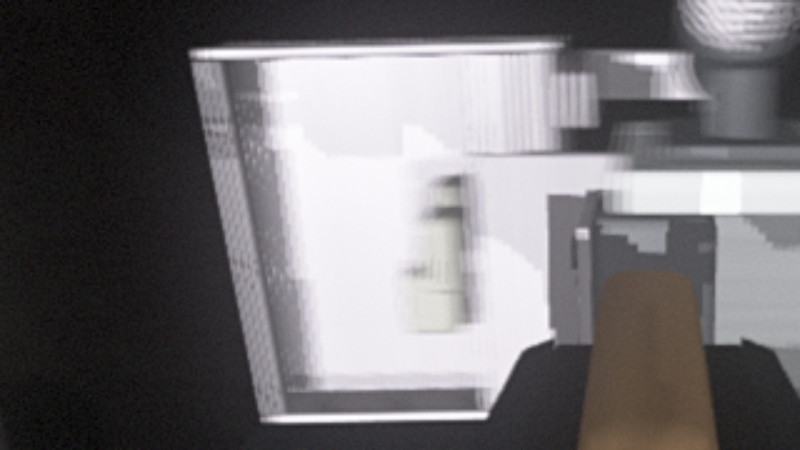

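All three chips are in the tray by the gate edge at (445,190), (440,235) and (435,305) in the crop; their tops are at z ≤ 38 mm, below the gate. Next I'll take the scraper back to the worktop.

{"fn": "step_arm", "kwargs": {
  "motion": [
    {"dp": [0,2,-30],"twist": [0,0,0],"hand": -1},
    {"dp": [0,2,-75],"twist": [0,0,0],"hand": -1},
    {"dp": [40,35,-90],"twist": [0,0,0],"hand": -1},
    {"dp": [80,70,-90],"twist": [0,0,0],"hand": -1},
    {"dp": [120,105,-90],"twist": [0,0,0],"hand": -1}
  ]
}}

```text
clock: 27.58
tool_pos: [0.4704, 0.0933, 0.2186]
eef_rot: [-0.015, 1.0, 0.0, 0.001]
contact_force: [-0.8, 1.1, -1.9]
opening: 0.247
finger_force: 40.0
```

{"fn": "step_arm", "kwargs": {
  "motion": [
    {"dp": [28,29,0],"twist": [0,0,0],"hand": -1},
    {"dp": [28,29,40],"twist": [0,0,0],"hand": -1},
    {"dp": [28,29,80],"twist": [0,0,0],"hand": -1},
    {"dp": [28,29,120],"twist": [0,0,0],"hand": -1},
    {"dp": [28,29,130],"twist": [0,0,0],"hand": -1}
  ]
}}

```text
clock: 28.2
tool_pos: [0.4417, 0.1206, 0.0866]
eef_rot: [-0.015, 1.0, -0.001, -0.001]
contact_force: [0.2, 0.5, -1.8]
opening: 0.246
finger_force: 40.0
```

Run:
```python
from fit import *
from sim import dn
tool([.447,.125,.0795],dn(181.75));print(r.get_state()['contact_force'])
```

```text
dp [-5.4  4.2  7.1] tool [0.4417 0.1206 0.0866] axes x [-1.    -0.031  0.003] z [-0.003 -0.002 -1.   ] q [-0.32  0.82 -0.08  2.19  0.4   0.15  0.84] 28.2
twist [-0.001 -0.003  0.   ]
[ 0.20756541  0.47378499 -1.76360526]
```

{"fn": "step_arm", "kwargs": {
  "motion": [
    {"dp": [0,0,5],"twist": [0,0,0],"hand": -1},
    {"dp": [0,0,8.5],"twist": [0,0,0],"hand": -1},
    {"dp": [0,0,9],"twist": [0,0,0],"hand": -1},
    {"dp": [0,0,9.5],"twist": [0,0,0],"hand": -1},
    {"dp": [0,0,9.5],"twist": [0,0,0],"hand": 0.3}
  ]
}}

```text
clock: 28.82
tool_pos: [0.4427, 0.1213, 0.0791]
eef_rot: [-0.015, 1.0, 0.0, 0.0]
contact_force: [0.2, -0.2, -0.6]
opening: 0.334
finger_force: 0.0
```

{"fn": "step_arm", "kwargs": {
  "motion": [
    {"dp": [0,0,0],"twist": [0,0,0],"hand": 1},
    {"dp": [0,0,0],"twist": [0,0,0],"hand": 1},
    {"dp": [0,0,0],"twist": [0,0,0],"hand": 1},
    {"dp": [0,0,0],"twist": [0,0,0],"hand": 1},
    {"dp": [0,0,0],"twist": [0,0,0],"hand": 1}
  ]
}}

```text
clock: 29.45
tool_pos: [0.4424, 0.1212, 0.0787]
eef_rot: [-0.015, 1.0, 0.0, 0.0]
contact_force: [-1.2, -0.5, -0.0]
opening: 0.899
finger_force: 0.0
```

{"fn": "step_arm", "kwargs": {
  "motion": [
    {"dp": [0,0,-40],"twist": [0,0,0],"hand": 1},
    {"dp": [0,0,-90],"twist": [0,0,0],"hand": 1},
    {"dp": [0,0,-140],"twist": [0,0,0],"hand": 1},
    {"dp": [0,0,-180],"twist": [0,0,0],"hand": 1},
    {"dp": [0,0,-180],"twist": [0,0,0],"hand": 1}
  ]
}}

```text
clock: 30.08
tool_pos: [0.4439, 0.1216, 0.2612]
eef_rot: [-0.015, 1.0, 0.001, 0.003]
contact_force: [-0.1, 0.2, -0.3]
opening: 0.998
finger_force: 0.0
```

Run:
```python
from fit import *
d,T=cam('scene');P=cloud(d,T)
c=np.array([.5936,.0645,0]);m=R.from_euler('z',-1.75,degrees=True).apply(P.reshape(-1,3)-c)
print('gate open pts',((abs(m[:,0])<.03)&(m[:,1]>-.125)&(m[:,1]<-.09)&(abs(m[:,2]-.045)<.005)).sum())
cv2.imwrite('pics/s9.png',cv2.resize(np.ascontiguousarray(d['pixels'][130:290,190:430,::-1]),(800,533),interpolation=cv2.INTER_CUBIC))
find('scene',T,'chip_a',d);find('scene',T,'tray',d)
d,T=cam('wrist');P=cloud(d,T);find('wrist',T,'chip_a',d);find('wrist',T,'tray',d)
rect(P,.003,.03,(.5,.68,-.18,-.035),'tray');rect(P,.085,.11,(.38,.52,.06,.18),'shandle')
print(r.get_state()['tool_pos'])
```

```text
gate open pts 136
scene chip_a 0.51 [ 0.596 -0.077  0.028] [344. 216.]
scene chip_a 0.5 [ 0.614 -0.079  0.015] [348. 217.]
scene chip_a 0.46 [ 0.594 -0.042  0.047] [334. 206.]
scene tray 0.62 [ 0.591 -0.095  0.008] [347. 225.]
scene tray 0.34 [ 0.596 -0.04   0.045] [333. 206.]
wrist chip_a 0.48 [ 0.583 -0.07   0.036] [160. 272.]
wrist tray 0.56 [ 0.568 -0.11   0.002] [139. 247.]
tray 2184 ctr [592.6 -87.9] size [111.9 100.7] ang 2.9 mean [ 0.5679 -0.1054  0.0086] zmed 0.0043
shandle 898 ctr [444.3 120.7] size [35.2 21.5] ang 1.8 mean [0.4425 0.1206 0.0982] zmed 0.099
[0.44165628 0.12092958 0.25741117]
```

View pics/s9.png

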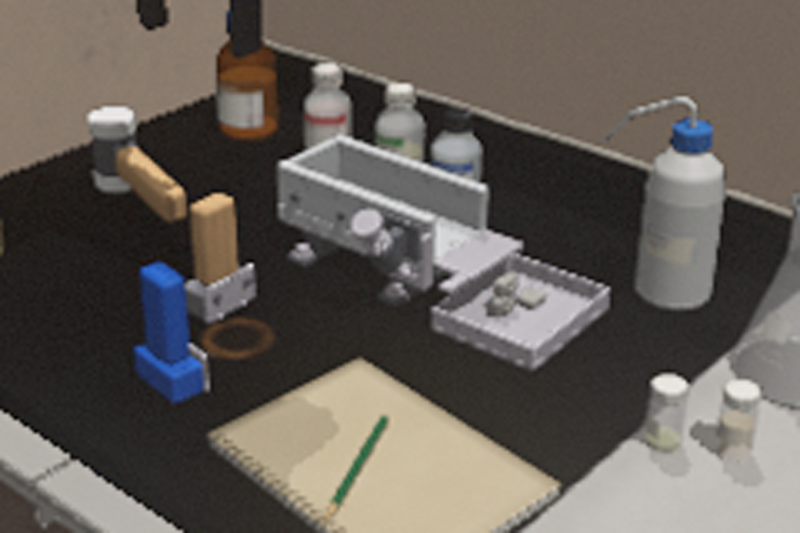

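The scene shows the gate open, three chips in the tray around (505,295), the mallet standing at (115,150) and the scraper at (215,260). One chip rests tilted on another, so I'll measure its height closely.

{"fn": "step_arm", "kwargs": {
  "motion": [
    {"dp": [-40,-50,0],"twist": [0,0,0],"hand": 1},
    {"dp": [-80,-100,0],"twist": [0,0,0],"hand": 1},
    {"dp": [-120,-160,0],"twist": [0,0,0],"hand": 1},
    {"dp": [-152,-204,10],"twist": [0,0,0],"hand": 1},
    {"dp": [-152,-204,30],"twist": [0,0,0],"hand": 1}
  ]
}}

```text
clock: 31.0
tool_pos: [0.6027, -0.0841, 0.2271]
eef_rot: [-0.011, 1.0, -0.001, 0.001]
contact_force: [-0.5, 0.3, -0.3]
opening: 1.001
finger_force: 0.0
```

{"fn": "step_arm", "kwargs": {
  "motion": [
    {"dp": [0,0,0],"twist": [0,0,0],"hand": 1},
    {"dp": [0,0,0],"twist": [0,0,0],"hand": 1}
  ]
}}

```text
clock: 31.25
tool_pos: [0.6002, -0.0766, 0.2285]
eef_rot: [-0.016, 1.0, 0.001, -0.0]
contact_force: [-0.1, -0.4, -0.7]
opening: 0.997
finger_force: 0.0
```

Run:
```python
from fit import *
d,T=cam('wrist');P=cloud(d,T);np.savez('w10.npz',P=P,rgb=d['pixels'])
print(r.get_state()['tool_pos'])
find('wrist',T,'chip_a',d)
Z=P[...,2];m=(P[...,0]>.56)&(P[...,0]<.64)&(P[...,1]<-.06)&(P[...,1]>-.11)
g={}
for x,y,z in P[m]:
    k=(round(x*250)*4,round(y*250)*4); g.setdefault(k,[]).append(z*1000)
xs=sorted({k[0] for k in g});ys=sorted({k[1] for k in g})
print('     ',ys)
for x in xs: print(x,[round(float(np.max(g[(x,y)]))) if (x,y) in g else -1 for y in ys])
```

```text
[ 0.60048826 -0.07654814  0.22903874]
wrist chip_a 0.83 [ 0.593 -0.074  0.036] [322. 163.]
wrist chip_a 0.61 [ 0.619 -0.08   0.015] [316. 182.]
wrist chip_a 0.49 [ 0.581 -0.074  0.017] [322. 148.]
      [-108, -104, -100, -96, -92, -88, -84, -80, -76, -72, -68, -64, -60]
560 [4, 5, 5, 4, 5, 4, 4, 5, 5, 4, 4, 4, 4]
564 [4, 4, 4, 5, 5, 4, 5, 4, 4, 4, 4, 5, 46]
568 [4, 4, 4, 4, 4, 4, 4, 5, 4, 4, 4, 4, 4]
572 [287, 289, 288, 288, 289, 289, 289, 288, 289, 289, 289, 289, 289]
576 [306, 306, 305, 306, 306, 306, 306, 306, 306, 306, 305, 306, 306]
580 [304, 304, 304, 304, 304, 304, 304, 300, 304, 300, 300, 300, 299]
584 [4, 4, 5, 4, 4, 4, 299, 299, 299, 299, 298, 298, 298]
588 [5, 4, 4, 5, 4, 4, 4, 18, 36, 36, 36, 4, 4]
592 [4, 4, 4, 4, 5, 5, 4, 29, 36, 36, 35, 3, 4]
596 [5, 4, 4, 5, 4, 4, 4, 32, 36, 37, 36, 4, 3]
600 [4, 4, 4, 4, 5, 5, 4, 32, 36, 37, 35, 4, 4]
604 [4, 3, 4, 5, 5, 4, 4, 29, 36, 36, 35, 4, 4]
608 [3, 4, 5, 4, 8, 12, 11, 11, 11, -1, -1, 4, 3]
612 [4, 4, 4, 4, 13, 13, 13, 14, 13, 9, -1, 4, 4]
616 [5, 4, 5, 4, 12, 13, 13, 13, 13, 10, 4, 4, 4]
620 [4, 4, 4, 4, 12, 13, 13, 14, 13, 12, 5, 3, 4]
624 [4, 4, 4, 4, 12, 13, 14, 14, 13, 12, 5, 4, 4]
628 [5, 4, 4, 4, 12, 12, 13, 13, 13, 12, 4, 4, 4]
632 [4, 4, 4, 3, 4, 4, 10, 10, 10, 5, 4, 4, 4]
636 [5, 4, 5, 3, 4, 4, 5, 4, 4, 5, 4, 4, 3]
640 [4, 4, 3, 3, 3, 4, 3, 3, 5, 5, 4, 3, 3]
```

```bash
python3 -c "
from plant import r
print(r.finish_job())"
```

```text
the job is handed in; nothing more can be done
None
```

The job was handed in at about 31 s; no verdict came back. The gate is open, and the mallet and scraper stand on the worktop. All three chips are in the tray, one on edge with its top at about 36 mm and its origin, by estimate, at about 25 mm. The flask and vials were not touched.

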